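Put the parts cabinet back on its sliding toe plate

ROBOT

A 7-joint arm with a two-finger parallel gripper is mounted at the origin on a cart in front of the work surface, level with it; the furniture and walls round the work are solid. World frame = base frame: x ahead of the robot, y to its left, z up, the work surface at z = 0. Lengths are in m, angles in rad, forces in N, time in s.
With the tool pointing down it reaches from about 0.35 to 0.9 m from the base axis. Payload 8.1 kg.
Tool frame: the origin (TCP) lies at the very end of the fingers, on their centre line; the grasp point (between the pads) lies 19 mm behind it; z points along the fingers, y is the direction in which the jaws open and shut (so a half turn about z gives the same grasp; the last joint's range is limited). The gripper opens to 85 mm and grips with 20 to 120 N. Pads are 22 mm wide; open, the fingers measure 114 mm over their backs; the gripper's body (76 mm by 85 mm) begins 54 mm behind the grasp point. The pads swing forward as they close: fully open they stand 13 mm farther back than shut.
Start: joints at [-1.376, 0.434, 0.025, 1.573, -0.012, 1.134, -0.075], TCP at [0.183, 0.597, 0.231] pointing down, gripper open.
Joint ranges: [-2.62, 2.62], [-0.44, 2.09], [-1.27, 1.32], [0.08, 2.57], [-1.32, 4.46], [0.12, 2], [-2.74, 2.74]. Speed limits (rad/s): [2.22, 2.22, 3.01, 3.01, 3.14, 3.14, 3.14].

INTERFACE

Orientations are given as a unit quaternion [x, y, z, w].
In Python, from cell import manip, capture, calibration, hand_in gives the robot as it stands.
- The arm moves only by the tool step_arm, never from a script. Its argument "moves" is one flat list of numbers, 7 for each row, row after row: the opening, from -1 (shut) to 1 (fully open), then the shift along the tool's x, y, z scaled (see below), then the turn, a rotation vector about the tool's x, y, z scaled (see below). A call has 1 to 20 rows; each row is the pose to reach, as a shift and turn from the pose measured when the call began, along the tool's axes at that moment; what a row does not reach only later rows make up. The controller multiplies each number of a shift by 1 m and each number of a turn by 90 degrees. A row lasts 1/10 s, in which the tool goes at most 50 mm and 8.59 degrees, less where a joint would pass 70% of its speed; a pose out of reach is approached as far as the arm can. A call with a number of a shift or a turn outside -1 to 1 is refused whole. A call with a gripper value outside its range is refused whole. The fingers move at their own pace and stop on an object; "squeeze" is the grip in N (left out, the last holds). Time passes only in rows, so rows that repeat a pose let the fingers close. It gives the time, the measured TCP pose, the force and the opening at its end, in the units of the state.
- manip.get_obs(): the state, without advancing time (a new reading comes with each control period).
- capture(name): name is "side" or "top"; returns (picture, depth): 480x640x3 uint8, red, green, blue; 480x640 float32, m along the optical axis (not along the pixel's ray), 0 where there is no reading.
- calibration(name): a dict with "fov_y" (degrees; the focal length in pixels is half the picture's height over the tangent of half this angle, whatever the lens; pixels are square), "cx", "cy" (the principal point, pixels), "xyz" and "attitude" of the camera in the world. Camera axes: x right, y up, looking along -z (the intrinsics and any distortion apply to the point x, -y, -z); pixel columns grow to the right and rows downward; lengths in m; the calibration is good to about 2 mm. A picture is of the moment at which its call begins. calibration takes no time and is no camera call.
- hand_in(): hands the job in, once; it reports no verdict.
The state is a dict: "time_s": time; "qpos": joint angles; "joint_vel": joint speeds; "joint_efforts": joint torques, N m; "eef_pos": TCP position; "orientation": TCP orientation; "force": force on the tool from outside, world axes, zero at the start; "moment": the same for the moment, N m; "finger_gap": finger opening in m.
Only numpy, scipy, OpenCV 4.12 (cv2) and the standard library are available. Lean on these libraries where they do the work, as an engineer would, in place of code of your own. Each camera call takes 0.05 s, during which the arm holds its last target.

TASK

Tip the small-parts cabinet back until it leans on the rest bar by itself, push the toe-plate carriage fully home under it, then let the cabinet down gently so that it stands flat on the toe plate. Finally turn the carriage's cam handle over its hump until it drops into the notch and locks the carriage. Never lift the cabinet off the bench (its rear edge stays down), never let it slam, and leave the other things on the bench where they stand.

Things in the scene. Friction and masses are not known exactly. Their poses are not given: they have to be found in the camera images.
- dock: The slide's fixed steel frame on the bench: two rails 452 mm long, 12 mm high, 176 mm apart, the carriage at one end, the tilt rest at the other. Origin: bench level, midway between the rails, about where the cabinet's rear bottom edge starts. x runs level along the rails from carriage to rest (roughly world +y), z up. The rest's posts: x 100, y -88 and +88 mm, 156 mm high.
- rest_bar (a point): Middle of the fixed rubber-sleeved rest bar behind the cabinet: 18 mm thick, along the dock's y, 140 mm above the bench, 100 mm behind the dock's origin. The cabinet's rear face leans on it at about 0.53 to 0.61 rad of tilt.
- cabinet: Loose grey steel parts cabinet with fixed drawer fronts, 100 mm deep (x), 130 wide (y), 220 high, 0.7 to 1 kg, between the rails. Origin: centre of underside; front faces its -x, the carriage. Its top is an empty tray with a rim 6 mm thick, 20 mm high. On its rear edge it balances at about 0.42 rad of tilt: beyond, it falls back on the rest bar; short of that, forward.
- front_rim (a point): Middle of the top edge of the cabinet's front rim (x = -47 mm, z = 220 mm in the cabinet's frame); the rim's outer side is the cabinet's front face, 3 mm before this point, its inner side 3 mm behind it, the tray's floor 20 mm below.
- rear_edge (a point): Middle of the cabinet's rear bottom edge (x = 50 mm, z = 0 in the cabinet's frame), about which it is tipped.
- carriage (a joint): Travel of the toe-plate carriage along the dock's x, m: 0 drawn back, 0.125 fully home at its stop (starts at 0 to 0.018). Drag about 3 N. It carries the toe plate (95 mm long, 110 wide, top 5.5 mm above the bench; fully home its tip is at dock x = -17 mm), the upright heel plate and a low deck, top 25 mm above the bench, reaching 68 mm back from the heel plate.
- heel (a point): Point on the back face of the carriage's upright heel plate, 46 mm above the bench, 20 mm off the middle line to the dock's +y, clear of the cam handle: push here towards the dock's +x. The plate is 110 mm wide (dock y), 5 mm thick, its top 62 mm above the bench; it stands between toe plate and deck.
- cam_handle (a joint): Angle of the cam handle on the deck, rad: 0 parked, 1.5 full turn. Clockwise seen from above: the knob swings from behind towards the heel plate; at 0.75 the handle points to the dock's +y. Turning it lifts it about 3 mm over a cam hump (top near 0.65 rad) against an 8 N spring, about 3 N at the knob; past the hump it drops 10 mm and turns itself to 1.2 rad or more.
- handle_axis (a point): Point on the cam handle's vertical axis at the height of its bar (about 55 mm above the bench when parked).
- handle_knob (a point): Centre of the black ball knob, 21 mm thick, at the end of the cam handle's round bar (11 mm thick), 58 mm from its axis.
- paint_tin: Bystander: round paint tin, 78 mm across, 77 mm high. Origin at its underside.
- tape_measure: Bystander: yellow tape measure, 41 x 89 x 65 mm, below the rest bar, behind the cabinet. Origin at its underside.
- sanding_block: Bystander: black sanding block, 63 x 106 x 27 mm, beside the slide. Origin at its underside.
- spray_paint: Bystander: spray can, 67 mm across, 225 mm high. Origin at its underside.
- drink_can: Bystander: drink can, 66 mm across, 115 mm high. Origin at its underside.
- screw_jar: Bystander: jar of screws, 61 mm across, 85 mm high. Origin at its underside.
- wood_offcut: Bystander: wood offcut, 42 x 130 x 38 mm. Origin at the underside.
- plunger (a joint): Height of the cam handle with its locking pin, m: 0 parked, about 0.003 on the hump, -0.007 dropped into the notch in the rail. It can drop only when the carriage is fully home; dropped, it locks the carriage.

How it is judged:
On the way, in this order (a step that is already met when the one before it is completed fails the run):
1. the cabinet is tipped back on its rear edge and leans on the rest bar by itself (angle between cabinet's own z axis and vertical above 0.46 rad and x of front_rim in the frame of dock above 0 m and height (world z) of rear_edge below 0.012 m and contact force between cabinet and the fingers below 0.2 N), for 0.2 s.
2. the carriage is fully home, its toe under the leaning cabinet (value of joint carriage above 0.121 m and angle between cabinet's own z axis and vertical above 0.4 rad), for 0.1 s.
3. the cabinet stands flat on the toe plate (angle between cabinet's own z axis and vertical below 0.03 rad and height (world z) of cabinet above 0.0035 m and value of joint carriage above 0.119 m), for 0.2 s.
At the end, for the whole second after the job is handed in: The cabinet stands flat (within 0.03 rad) and at rest on the toe plate, clear of the bench and square to the slide within 0.15 rad; the carriage is within 6 mm of its stop and the cam handle's pin has dropped into the notch (5 mm or more below its parked height) (all of step 3 and height (world z) of cabinet below 0.009 m and angle between the x axis of cabinet and the x axis of dock, either way round below 0.15 rad and value of joint plunger below -0.005 m and linear speed of cabinet below 0.02 m/s); the robot touches nothing.
It fails at once if the cabinet is let fall or slammed (it turns faster than 2.2 rad/s) (angular speed of cabinet above 2.2 rad/s).
It fails at once if the cabinet is lifted off the bench (rear edge more than 30 mm up) (height (world z) of rear_edge above 0.03 m).
It fails at once if a bystander is knocked over or shifted by more than 40 mm (distance of any of paint_tin, tape_measure, sanding_block, spray_paint, drink_can, screw_jar, wood_offcut from where it was at the start of the episode above 0.04 m or angle between any of spray_paint, drink_can, screw_jar, paint_tin, tape_measure's own z axis and vertical above 0.5 rad).
It also fails if it takes over 64 s, if anything falls off the work surface, if the arm or the gripper's body presses on something with over 40 N, if the wrist force passes 120 N, or if a joint passes its speed limit or range.

## Working session

There is one attempt and no reset: what is moved stays moved. The work goes in short steps, Python scripts to look and compute and a tool call to move; the robot and the scene stay as the last step left them, time stands still between calls to the robot, and variables do not carry over. Pictures are saved under pics/ and viewed, and the job is handed in when it is done.

Besides the shell and the picture viewer there is one more tool, called after "Call:" as name(argument=value, ...) on one line, values as JSON. step_arm: Moves the arm, as the interface text tells. Its arguments: {"type":"object","properties":{"moves":{"type":"array","items":{"type":"number","minimum":-1,"maximum":1}},"squeeze":{"type":"number"}},"required":["moves"]}

```bash
ls; mkdir -p pics
python3 - <<'E'
from cell import manip,capture,calibration
import cv2,numpy as np
o=manip.get_obs()
for k,v in o.items(): print(k,np.round(v,4))
for n in("side","top"):
    p,d=capture(n); print(n,calibration(n)); cv2.imwrite(f"pics/{n}0.png",p[:,:,::-1]); np.save(f"pics/{n}0d.npy",d)
E
```

```text
pics
time_s 0.0
qpos [-1.3756  0.4352  0.025   1.5741 -0.0116  1.134  -0.0751]
joint_vel [ 0.0003 -0.0006 -0.0004 -0.0002 -0.0016  0.0001 -0.0008]
joint_efforts [ 0.00000e+00 -6.70461e+01  1.02490e+00 -3.16211e+01  1.55000e-02
  1.25000e-02  0.00000e+00]
eef_pos [0.1833 0.597  0.2305]
orientation [ 1.484e-01  9.889e-01 -8.000e-04 -0.000e+00]
force [-0.148   0.1531  0.1965]
moment [ 0.0175 -0.0273  0.0167]
finger_gap 0.0854
side {'fov_y': 42.31783927301146, 'cx': 325.6514481921493, 'cy': 248.39491876418975, 'xyz': array([-0.37380217, -0.58919977,  1.51639526]), 'attitude': array([ 0.28416916, -0.15397903, -0.44299325,  0.8362388 ])}
top {'fov_y': 44.40651167318947, 'cx': 318.4975538321032, 'cy': 237.38648324884588, 'xyz': array([ 0.36017311, -0.00768503,  1.68675234]), 'attitude': array([ 0.03343246, -0.03769682, -0.69896341,  0.71338024])}
```

View pics/side0.png

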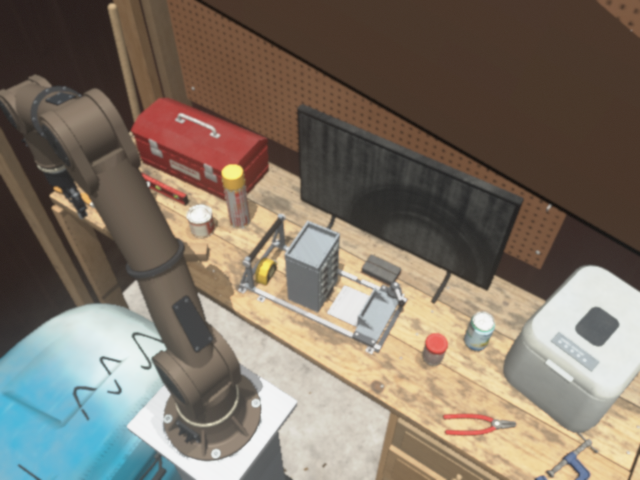

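View pics/top0.png

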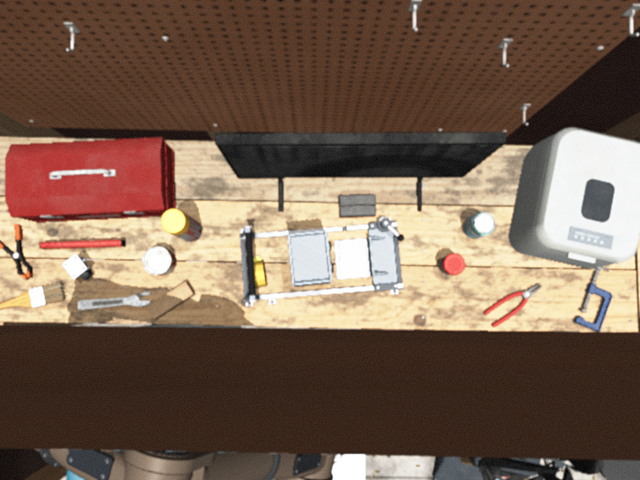

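```bash
cat > h.py <<'E'
import numpy as np,cv2
from cell import manip,capture,calibration
from scipy.spatial.transform import Rotation as R
def cam(n):
    c=calibration(n); f=240/np.tan(np.radians(c['fov_y'])/2)
    q=np.array(c['attitude']); return c,f,R.from_quat(q).as_matrix(),np.array(c['xyz'])
def ray(n,u,v):
    c,f,M,t=cam(n); return t,M@np.array([(u-c['cx'])/f,-(v-c['cy'])/f,-1.0])
def atz(n,u,v,z):
    t,r=ray(n,u,v); return t+r*(z-t[2])/r[2]
def atd(n,u,v,d):
    t,r=ray(n,u,v); return t+r*d
def cloud(n,d):
    c,f,M,t=cam(n); v,u=np.mgrid[0:480,0:640]
    P=np.stack([(u-c['cx'])/f*d,-(v-c['cy'])/f*d,-d],-1); return P@M.T+t
def proj(n,p):
    c,f,M,t=cam(n); q=M.T@(np.array(p)-t); return np.array([c['cx']+f*q[0]/-q[2], c['cy']-f*q[1]/-q[2]])
def tri(u1,u2):
    A=[];b=[]
    t1,r1=ray('side',*u1);t2,r2=ray('top',*u2)
    s=np.linalg.lstsq(np.stack([r1,-r2],1),t2-t1,rcond=None)[0]
    a,b=t1+s[0]*r1,t2+s[1]*r2
    return (a+b)/2,np.linalg.norm(a-b)
def crop(src,u0,v0,u1,v1,k,out):
    p=cv2.imread(src) if isinstance(src,str) else src
    c=cv2.resize(p[v0:v1,u0:u1],None,fx=k,fy=k,interpolation=cv2.INTER_CUBIC)
    for u in range((u0//20+1)*20,u1,20): cv2.line(c,((u-u0)*k,0),((u-u0)*k,6),(0,0,255),1);cv2.putText(c,str(u),((u-u0)*k-10,18),0,.4,(0,0,255),1)
    for v in range((v0//20+1)*20,v1,20): cv2.line(c,(0,(v-v0)*k),(6,(v-v0)*k),(0,0,255),1);cv2.putText(c,str(v),(8,(v-v0)*k+4),0,.4,(0,0,255),1)
    cv2.imwrite(out,c)
E
python3 - <<'E'
from h import *
for n in('side','top'):
    d=np.load(f'pics/{n}0d.npy');P=cloud(n,d);P[d==0]=np.nan
    im=np.clip(P[...,2]*600,0,255); im=np.nan_to_num(im).astype(np.uint8)
    cv2.imwrite(f'pics/{n}0z.png',cv2.applyColorMap(im,cv2.COLORMAP_JET))
    np.save(f'pics/{n}0P.npy',P)
P=np.load('pics/top0P.npy')
for v in (340,400,440,160,60,100): print(v,np.round(P[v,[100,320,500]],3).tolist())
for q in [(310,255),(345,255),(385,262),(400,237),(250,265),(278,320)]: print(q,np.round(P[q[1],q[0]],3))
crop('pics/top0.png',230,180,420,320,4,'pics/topc.png')
crop('pics/side0.png',230,210,420,360,4,'pics/sidec.png')
E
```

```text
340 [[0.355, 0.016, 1.62], [0.355, -0.008, 1.614], [0.355, -0.033, 1.607]]
400 [[nan, nan, nan], [nan, nan, nan], [nan, nan, nan]]
440 [[nan, nan, nan], [nan, nan, nan], [nan, nan, nan]]
160 [[0.704, 0.56, 0.174], [0.693, -0.015, 0.275], [0.769, -0.543, -0.0]]
60 [[0.806, 0.415, 0.59], [0.805, -0.009, 0.616], [0.805, -0.343, 0.635]]
100 [[0.805, 0.499, 0.356], [0.806, -0.011, 0.386], [0.806, -0.414, 0.413]]
(310, 255) [0.465 0.005 0.206]
(345, 255) [ 0.481 -0.093  0.003]
(385, 262) [ 0.463 -0.207  0.015]
(400, 237) [ 0.53  -0.242  0.063]
(250, 265) [0.439 0.162 0.147]
(278, 320) [0.292 0.094 0.003]
```

View pics/topc.png

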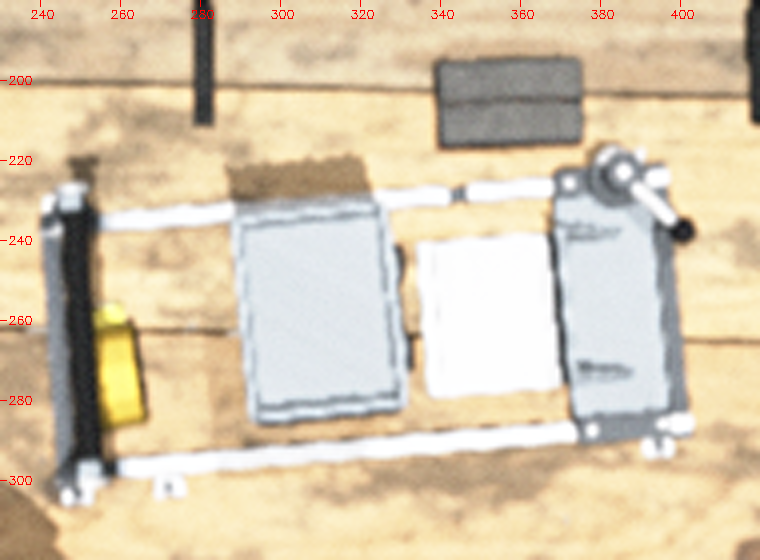

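View pics/sidec.png

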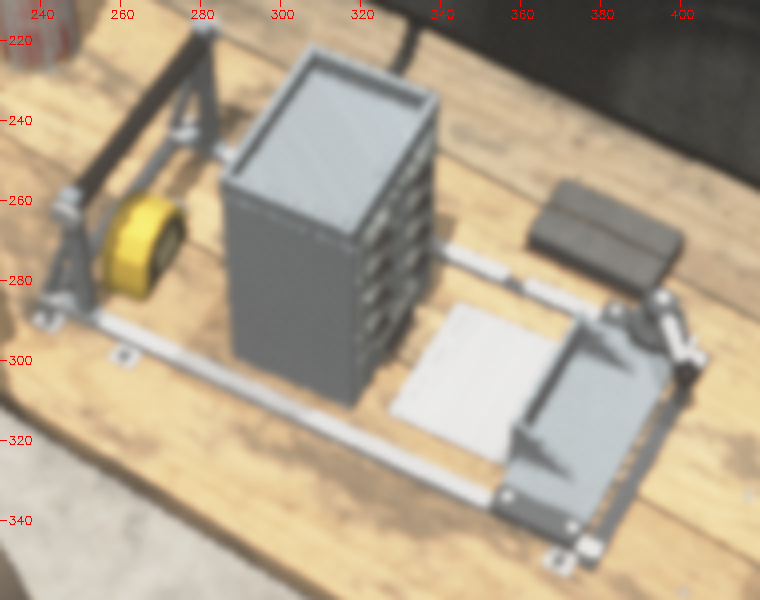

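Run:
```python
from h import *
for n in('top','side'):
    P=np.load(f'pics/{n}0P.npy'); x,y,z=P[...,0],P[...,1],P[...,2]
    b=(np.abs(x-.47)<.13)&(np.abs(y)<.3)
    t=np.stack([x,y,z],-1)
    m=b&(z>.19)&(z<.235)&(y<.09)&(y>-.09)
    r=cv2.minAreaRect(t[m][:,:2].astype(np.float32)*1000); print(n,'cab',m.sum(),r,np.round(np.percentile(z[m],[2,20,50,80,98]),4))
    m=b&(z>.125)&(z<.175)&(y>.1)&(y<.2)
    q=t[m]; print('bar',len(q),q.mean(0).round(4)); 
    if len(q): print(cv2.minAreaRect(q[:,:2].astype(np.float32)*1000),np.percentile(q[:,2],[2,50,98]))
    m=b&(z>.02)&(z<.033)&(y<-.1)
    q=t[m]; print('deck',len(q)); print(cv2.minAreaRect(q[:,:2].astype(np.float32)*1000))
    m=b&(z>.05)&(z<.067)&(y<-.1)
    q=t[m]; print('heel+handle',len(q)); print(cv2.minAreaRect(q[:,:2].astype(np.float32)*1000)) if len(q) else 0
    m=b&(z<.004)&(abs(y)<.1)
    print('bench',np.median(z[m]))
# bar via image with known height
for a in [(248,232),(252,297)]: print('bar top',atz('top',*a,.149).round(4))
for a in [(283,217),(247,258)]: print('bar side',atz('side',*a,.149).round(4))
print('rim corners top',[atz('top',*a,.22).round(4).tolist() for a in [(287,232),(324,228),(331,281),(294,285)]])
print('rim corners side',[atz('side',*a,.22).round(4).tolist() for a in [(287,256),(308,222),(340,234),(320,270)]])
print('rails',[atz('top',*a,.012).round(4).tolist() for a in [(268,232),(360,227),(268,297),(370,288)]])
print('knob',tri((401,303),(401,238)),'axis',tri((394,284),(385,222)))
```

```text
top cab 2081 ((458.18121337890625, 5.953083038330078), (130.4527130126953, 101.96086883544922), 7.229564666748047) [0.1928 0.1969 0.2003 0.2119 0.2229]
bar 520 [0.4435 0.1625 0.1473]
((443.6109619140625, 163.44198608398438), (198.13685607910156, 22.062114715576172), 6.041151523590088) [0.13737908 0.14720966 0.15791423]
deck 806
((491.8938903808594, -171.04751586914062), (220.14707946777344, 131.85801696777344), 2.189265251159668)
heel+handle 252
((501.24658203125, -186.05287170410156), (82.99703216552734, 152.81842041015625), 56.592926025390625)
bench -0.0009665384933084109
side cab 1802 ((453.9707336425781, 4.555141448974609), (138.14767456054688, 105.22965240478516), 7.377686977386475) [0.192  0.1974 0.2017 0.2149 0.2232]
bar 434 [0.4352 0.1587 0.1459]
((439.9306335449219, 161.37350463867188), (200.6519012451172, 22.525461196899414), 5.561716556549072) [0.12777926 0.14653715 0.15792601]
deck 811
((498.10577392578125, -192.15542602539062), (254.10362243652344, 108.84940338134766), 20.276037216186523)
heel+handle 250
((497.0137939453125, -188.8805694580078), (83.85675048828125, 153.8442840576172), 55.04591369628906)
bench -0.893914819374048
bar top [0.5259 0.1702 0.149 ]
bar top [0.3562 0.1543 0.149 ]
bar side [0.5321 0.1631 0.149 ]
bar side [0.3568 0.1566 0.149 ]
rim corners top [[0.5203, 0.0642, 0.22], [0.5323, -0.0284, 0.22], [0.3999, -0.0484, 0.22], [0.3881, 0.0435, 0.22]]
rim corners side [[0.383, 0.0355, 0.22], [0.5091, 0.057, 0.22], [0.5232, -0.0384, 0.22], [0.3944, -0.0613, 0.22]]
rails [[0.5419, 0.1288, 0.012], [0.5618, -0.1346, 0.012], [0.3568, 0.1235, 0.012], [0.388, -0.1652, 0.012]]
knob (array([ 0.52754032, -0.24545349,  0.05378541]), np.float64(0.0022514618659052617)) axis (array([ 0.57036561, -0.19887681,  0.05791566]), np.float64(0.004664556291611219))
```

```bash
cat >> h.py <<'E'
YAW=np.radians(6.8)   # cabinet
E0=np.array([.450,.0535,0.])
def cabpose(th,s=0.,h=.012,E=E0,yaw=YAW,lat=0.):
    d=np.array([-np.sin(yaw),np.cos(yaw),0]);z=np.array([0,0,1.])
    X=np.cos(th)*d-np.sin(th)*z; Z=np.sin(th)*d+np.cos(th)*z; Y=np.cross(Z,X)
    p=E+(-.097+s)*X+(.22-h)*Z+lat*Y
    return p,np.stack([Y,X,-Z],1)
def rows(poses,g):
    o=manip.get_obs(); p0=np.array(o['eef_pos']);R0=R.from_quat(o['orientation'])
    for p,M in poses:
        sh=R0.inv().apply(p-p0); rv=(R0.inv()*R.from_matrix(M)).as_rotvec()/(np.pi/2)
        print(','.join(str(round(float(a),3)) for a in [g,*sh,*rv]),',')
def st():
    o=manip.get_obs(); print('t',round(o['time_s'],2),'p',np.round(o['eef_pos'],4),'q',np.round(o['orientation'],4),'F',np.round(o['force'],2),'gap',round(o['finger_gap'],4),'j',np.round(o['qpos'],2))
E
python3 - <<'E'
from h import *
p,M=cabpose(0,h=-.14); print(p); rows([(p,M)],-.1)
for n in ('spray_top',): print(atz('top',175,222,.225))
E
```

```text
[ 0.46148518 -0.04281765  0.36      ]
-0.1,-0.454,-0.53,-0.129,-0.001,-0.0,-0.265 ,
[0.53907296 0.34455515 0.225     ]
```

Call:
step_arm(moves=[-0.1,0,0,-0.15,0,0,0,-0.1,0,0,-0.15,0,0,0,-0.1,0,0,-0.15,0,0,0,-0.1,-0.45,-0.53,-0.13,0,0,-0.265,-0.1,-0.45,-0.53,-0.13,0,0,-0.265,-0.1,-0.45,-0.53,-0.13,0,0,-0.265,-0.1,-0.45,-0.53,-0.13,0,0,-0.265,-0.1,-0.45,-0.53,-0.13,0,0,-0.265,-0.1,-0.45,-0.53,-0.13,0,0,-0.265,-0.1,-0.45,-0.53,-0.13,0,0,-0.265,-0.1,-0.45,-0.53,-0.13,0,0,-0.265,-0.1,-0.45,-0.53,-0.13,0,0,-0.265,-0.1,-0.45,-0.53,-0.13,0,0,-0.265,-0.1,-0.45,-0.53,-0.13,0,0,-0.265,-0.1,-0.45,-0.53,-0.13,0,0,-0.265,-0.1,-0.45,-0.53,-0.13,0,0,-0.265,-0.1,-0.45,-0.53,-0.13,0,0,-0.265,-0.1,-0.45,-0.53,-0.13,0,0,-0.265,-0.1,-0.45,-0.53,-0.13,0,0,-0.265,-0.1,-0.45,-0.53,-0.13,0,0,-0.265], squeeze=20)

```text
time_s: 2.1
eef_pos: [0.4577, -0.0405, 0.3611]
orientation: [-0.06, 0.998, -0.001, -0.001]
force: [0.3, 0.4, 0.5]
finger_gap: 0.0384
```

Run:
```python
from h import *
st()
rows([cabpose(0,h=-.03),cabpose(0,h=.012)],-.1)
a,d=capture('side');crop(a[:,:,::-1].copy(),230,110,420,290,4,'pics/s1.png')
np.save('pics/s1d.npy',d)
p=manip.get_obs()['eef_pos'];print(proj('side',p),proj('top',p))
```

```text
t 2.1 p [ 0.4577 -0.0405  0.3611] q [-5.980e-02  9.982e-01 -5.000e-04 -6.000e-04] F [0.34 0.4  0.5 ] gap 0.0384 j [-0.57  0.05  0.59  1.77 -0.03  1.33  1.71]
-0.1,-0.004,-0.003,0.111,-0.001,-0.001,0.001 ,
-0.1,-0.004,-0.003,0.153,-0.001,-0.001,0.001 ,
[327.40170577 215.2199303 ] [329.6366729  253.65804054]
```

View pics/s1.png

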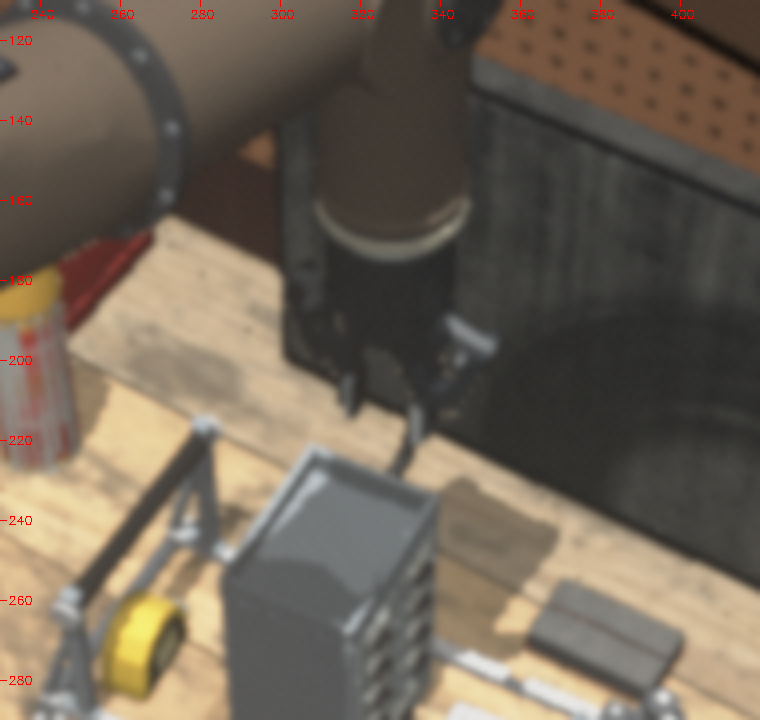

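Call:
step_arm(moves=[-0.1,-0.004,-0.003,0.05,0,0,0,-0.1,-0.004,-0.003,0.09,0,0,0,-0.1,-0.004,-0.003,0.125,0,0,0,-0.1,-0.004,-0.003,0.13,0,0,0,-0.1,-0.004,-0.003,0.13,0,0,0])

```text
time_s: 2.65
eef_pos: [0.4615, -0.0421, 0.2313]
orientation: [-0.061, 0.998, -0.001, -0.001]
force: [0.8, 0.7, 1.0]
finger_gap: 0.0383
```

Run:
```python
from h import *
st()
a,d=capture('side');crop(a[:,:,::-1].copy(),270,190,370,290,7,'pics/s2.png')
b,d2=capture('top');crop(b[:,:,::-1].copy(),270,200,370,300,7,'pics/t2.png')
p=np.array(manip.get_obs()['eef_pos']);print(proj('side',p),proj('top',p))
d=np.array([-np.sin(YAW),np.cos(YAW),0])
print(proj('side',p+.019*d),proj('side',p-.019*d))
```

```text
t 2.65 p [ 0.4615 -0.0421  0.2313] q [-6.090e-02  9.981e-01 -5.000e-04 -1.200e-03] F [0.76 0.69 0.97] gap 0.0383 j [-0.53  0.18  0.59  1.98 -0.11  1.02  1.81]
[328.83907382 246.309499  ] [329.22716028 255.31688487]
[322.411956  243.6776306] [335.3077856  248.95839989]
```

View pics/s2.png

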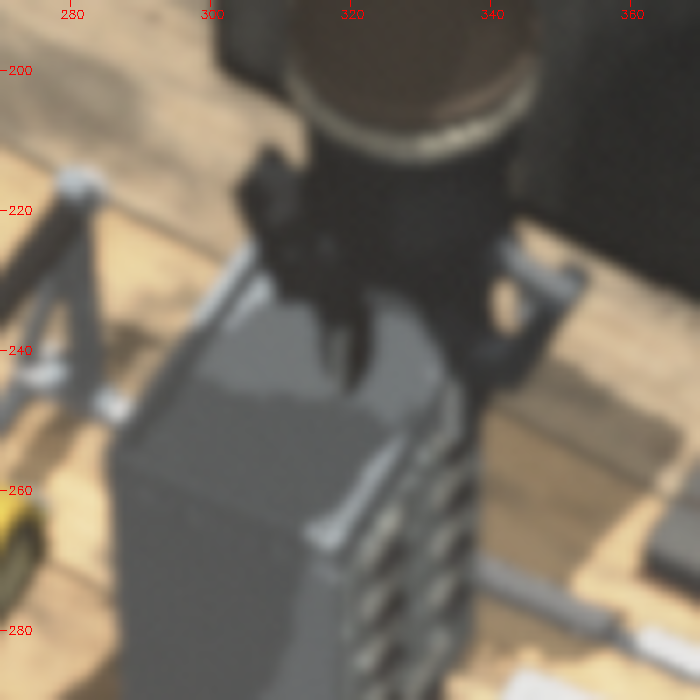

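View pics/t2.png

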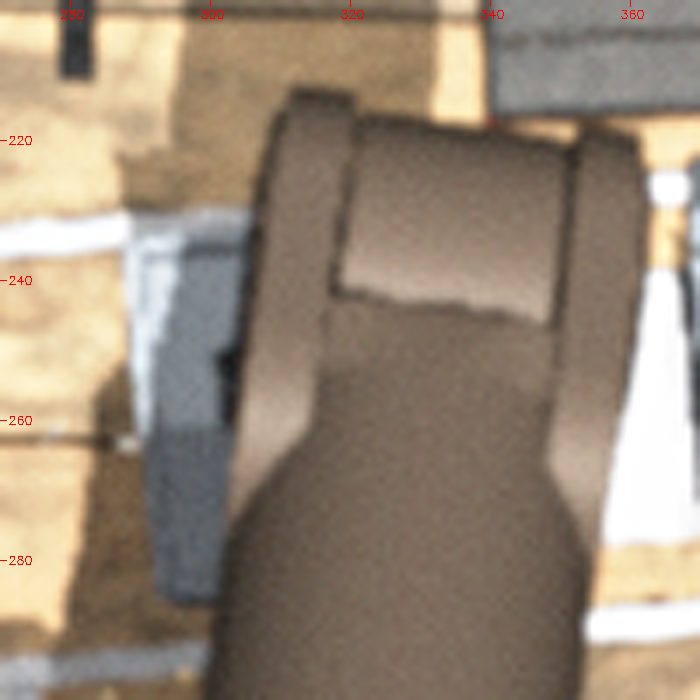

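Call:
step_arm(moves=[-0.1,0,0,0.01,0,0,0,-0.1,0,0,0.02,0,0,0,-0.1,0,0,0.023,0,0,0,-0.1,0,0,0.023,0,0,0])

```text
time_s: 3.15
eef_pos: [0.4626, -0.0425, 0.2094]
orientation: [-0.061, 0.998, -0.0, 0.0]
force: [0.2, -1.6, 0.4]
finger_gap: 0.0387
```

Run:
```python
from h import *
st()
a,d=capture('side');crop(a[:,:,::-1].copy(),270,190,370,290,7,'pics/s3.png')
```

```text
t 3.15 p [ 0.4626 -0.0425  0.2094] q [-6.050e-02  9.982e-01 -4.000e-04  2.000e-04] F [ 0.18 -1.62  0.42] gap 0.0387 j [-0.52  0.2   0.59  2.01 -0.14  0.96  1.83]
```

View pics/s3.png

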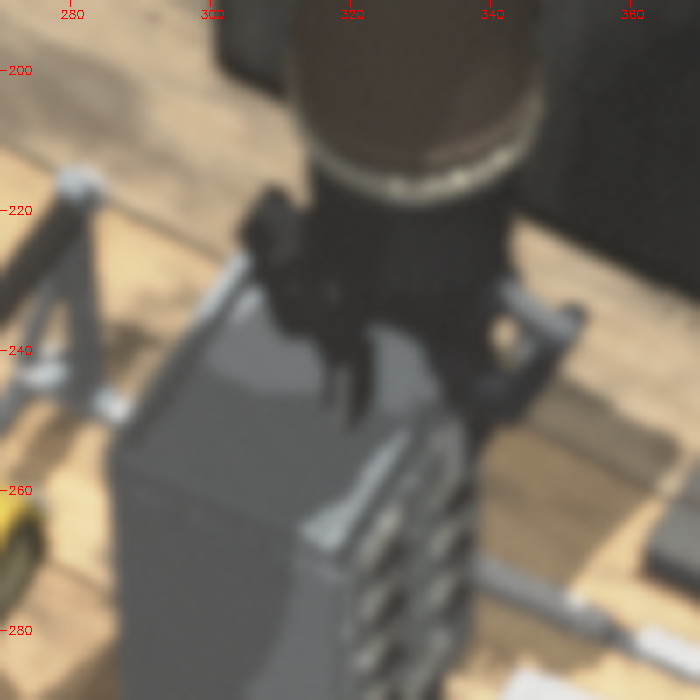

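Call:
step_arm(moves=[-0.25,0,0,0,0,0,0,-0.25,0,0,0,0,0,0,-0.25,0,0,0,0,0,0])

```text
time_s: 3.5
eef_pos: [0.4629, -0.0426, 0.2099]
orientation: [-0.061, 0.998, -0.0, 0.001]
force: [0.3, -0.3, -0.1]
finger_gap: 0.032
```

Run:
```python
from h import *
st()
```

```text
t 3.5 p [ 0.4629 -0.0426  0.2099] q [-6.050e-02  9.982e-01 -4.000e-04  5.000e-04] F [ 0.27 -0.28 -0.14] gap 0.032 j [-0.52  0.2   0.59  2.01 -0.14  0.96  1.83]
```

Run:
```python
from h import *
rows([cabpose(t) for t in np.arange(.03,.331,.03)],-.45)
```

```text
-0.45,0.001,0.006,-0.001,0.019,0.001,0.002 ,
-0.45,0.001,0.013,-0.004,0.038,0.001,0.002 ,
-0.45,0.001,0.019,-0.006,0.057,0.001,0.002 ,
-0.45,0.001,0.026,-0.008,0.076,0.001,0.002 ,
-0.45,0.001,0.032,-0.01,0.095,0.001,0.001 ,
-0.45,0.001,0.039,-0.012,0.114,0.001,0.001 ,
-0.45,0.001,0.045,-0.014,0.133,0.001,0.001 ,
-0.45,0.001,0.052,-0.015,0.152,0.001,0.001 ,
-0.45,0.001,0.059,-0.017,0.171,0.001,0.001 ,
-0.45,0.001,0.066,-0.018,0.19,0.001,0.001 ,
-0.45,0.001,0.073,-0.018,0.21,0.001,0.001 ,
```

Call:
step_arm(moves=[-0.45,0,0.006,-0.001,0.019,0,0,-0.45,0,0.013,-0.004,0.038,0,0,-0.45,0,0.019,-0.006,0.057,0,0,-0.45,0,0.026,-0.008,0.076,0,0,-0.45,0,0.032,-0.01,0.095,0,0,-0.45,0,0.039,-0.012,0.114,0,0,-0.45,0,0.039,-0.012,0.114,0,0])

```text
time_s: 4.2
eef_pos: [0.4584, -0.0024, 0.222]
orientation: [-0.062, 0.994, -0.09, 0.006]
force: [0.3, -1.4, 0.1]
finger_gap: 0.0235
```

Run:
```python
from h import *
st()
a,d=capture('side');crop(a[:,:,::-1].copy(),230,190,400,340,4,'pics/s4.png')
rows([cabpose(t) for t in np.arange(.21,.451,.03)],-.45)
```

```text
t 4.2 p [ 0.4584 -0.0024  0.222 ] q [-0.0617  0.994  -0.0898  0.0063] F [ 0.32 -1.37  0.05] gap 0.0235 j [-0.75  0.17  0.57  2.03  0.1   0.98  1.46]
-0.45,0.002,0.005,-0.003,0.019,0.001,0.003 ,
-0.45,0.002,0.012,-0.005,0.038,0.001,0.003 ,
-0.45,0.001,0.018,-0.008,0.058,0.001,0.003 ,
-0.45,0.001,0.025,-0.01,0.077,0.001,0.003 ,
-0.45,0.001,0.031,-0.012,0.096,0.001,0.003 ,
-0.45,0.001,0.038,-0.014,0.115,0.001,0.003 ,
-0.45,0.001,0.045,-0.016,0.134,0.002,0.003 ,
-0.45,0.001,0.051,-0.017,0.153,0.002,0.002 ,
-0.45,0.001,0.058,-0.018,0.172,0.002,0.002 ,
```

View pics/s4.png

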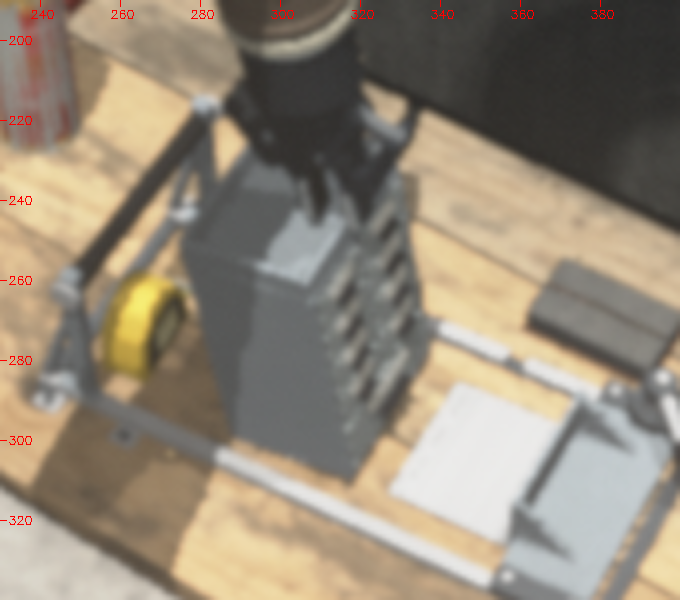

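Call:
step_arm(moves=[-0.45,0,0.005,-0.003,0.019,0,0,-0.45,0,0.012,-0.005,0.038,0,0,-0.45,0,0.018,-0.008,0.058,0,0,-0.45,0,0.025,-0.01,0.077,0,0,-0.45,0,0.031,-0.012,0.096,0,0,-0.45,0,0.038,-0.014,0.115,0,0,-0.45,0,0.045,-0.016,0.134,0,0,-0.45,0,0.048,-0.0165,0.143,0,0,-0.45,0,0.048,-0.0165,0.143,0,0])

```text
time_s: 5.15
eef_pos: [0.4522, 0.0468, 0.2293]
orientation: [-0.061, 0.978, -0.2, 0.013]
force: [0.3, -1.2, 0.4]
finger_gap: 0.0238
```

Run:
```python
from h import *
st()
rows([cabpose(t) for t in np.arange(.43,.63,.02)],-.45)
```

```text
t 5.15 p [0.4522 0.0468 0.2293] q [-0.0606  0.9778 -0.2002  0.0126] F [ 0.26 -1.18  0.38] gap 0.0238 j [-0.97  0.23  0.54  2.    0.3   1.08  1.1 ]
-0.45,0.001,0.005,-0.002,0.017,0.002,0.003 ,
-0.45,0.001,0.009,-0.004,0.029,0.002,0.003 ,
-0.45,0.001,0.013,-0.006,0.042,0.002,0.003 ,
-0.45,0.001,0.018,-0.007,0.055,0.002,0.003 ,
-0.45,0.001,0.022,-0.009,0.068,0.002,0.003 ,
-0.45,0.001,0.026,-0.01,0.08,0.002,0.003 ,
-0.45,0.001,0.031,-0.012,0.093,0.002,0.003 ,
-0.45,0.001,0.035,-0.013,0.106,0.002,0.003 ,
-0.45,0.001,0.04,-0.014,0.118,0.002,0.003 ,
-0.45,0.001,0.044,-0.015,0.131,0.002,0.003 ,
```

Call:
step_arm(moves=[-0.45,0,0.005,-0.002,0.017,0,0,-0.45,0,0.009,-0.004,0.029,0,0,-0.45,0,0.013,-0.006,0.042,0,0,-0.45,0,0.018,-0.007,0.055,0,0,-0.45,0,0.022,-0.009,0.068,0,0,-0.45,0,0.026,-0.01,0.08,0,0,-0.45,0,0.031,-0.012,0.093,0,0,-0.45,0,0.031,-0.012,0.093,0,0])

```text
time_s: 5.95
eef_pos: [0.4479, 0.0813, 0.2276]
orientation: [-0.061, 0.96, -0.272, 0.017]
force: [0.4, -0.3, -0.6]
finger_gap: 0.0235
```

Run:
```python
from h import *
st()
a,d=capture('side');crop(a[:,:,::-1].copy(),230,190,400,340,4,'pics/s5.png')
rows([cabpose(t) for t in np.arange(.55,.63,.02)],-.45)
```

```text
t 5.95 p [0.4479 0.0813 0.2276] q [-0.0608  0.9603 -0.2716  0.0171] F [ 0.41 -0.32 -0.55] gap 0.0235 j [-1.08  0.32  0.52  1.97  0.37  1.17  0.94]
-0.45,0.001,-0.001,0.0,-0.0,0.002,0.004 ,
-0.45,0.001,0.003,-0.002,0.012,0.002,0.004 ,
-0.45,0.001,0.007,-0.003,0.025,0.002,0.004 ,
-0.45,0.001,0.012,-0.005,0.038,0.002,0.004 ,
```

View pics/s5.png

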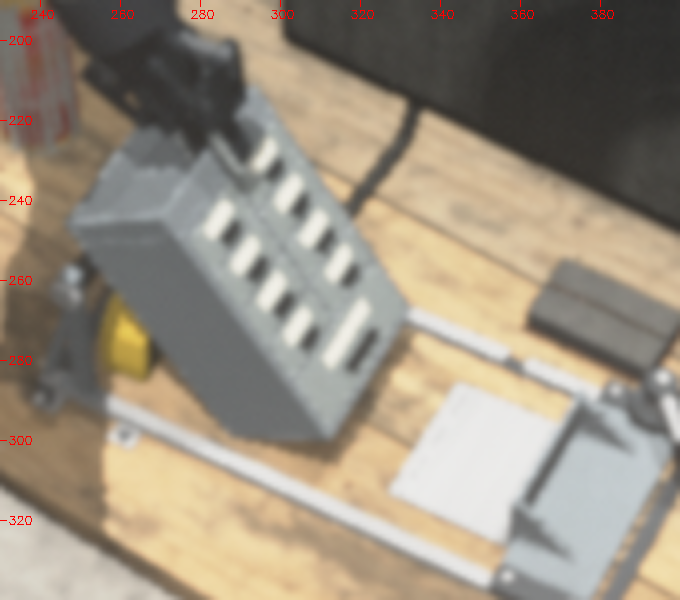

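Call:
step_arm(moves=[-0.45,0,0.003,-0.002,0.012,0,0,-0.45,0,0.006,-0.003,0.02,0,0,-0.45,0,0.006,-0.003,0.02,0,0,-0.45,0,0.006,-0.003,0.02,0,0])

```text
time_s: 6.4
eef_pos: [0.4471, 0.0871, 0.2272]
orientation: [-0.06, 0.956, -0.287, 0.018]
force: [-0.2, -0.6, 0.1]
finger_gap: 0.0233
```

Run:
```python
from h import *
st()
a,d=capture('side')
P=cloud('side',d);P[d==0]=np.nan
# front face points
m=np.zeros((480,640),bool); m[250:290,295:320]=1
v,u=np.mgrid[0:480,0:640]
poly=np.array([[285,252],[300,236],[325,270],[312,292]]); mk=np.zeros((480,640),np.uint8);cv2.fillPoly(mk,[poly],1)
q=P[(mk>0)&np.isfinite(P[...,2])]; c=np.median(q,0)
for _ in range(3):
    w=np.linalg.svd(q-q.mean(0),full_matrices=False)[2][2]; r=(q-q.mean(0))@w; q=q[abs(r)<2*r.std()]
print('front normal',w,'tilt',np.arcsin(abs(w[2])),r.std(),len(q))
poly=np.array([[257,252],[272,250],[315,295],[292,297]]); mk=np.zeros((480,640),np.uint8);cv2.fillPoly(mk,[poly],1)
q=P[(mk>0)&np.isfinite(P[...,2])]
for _ in range(3):
    w=np.linalg.svd(q-q.mean(0),full_matrices=False)[2][2]; r=(q-q.mean(0))@w; q=q[abs(r)<2*r.std()]
print('side normal',w, 'yaw',np.degrees(np.arctan2(w[1],w[0])))
b,d=capture('top');crop(b[:,:,::-1].copy(),230,180,420,320,4,'pics/t5.png')
```

```text
t 6.4 p [0.4471 0.0871 0.2272] q [-0.0601  0.956  -0.2865  0.0179] F [-0.25 -0.59  0.09] gap 0.0233 j [-1.1   0.34  0.52  1.96  0.38  1.18  0.91]
front normal [ 0.1196754  -0.82126526  0.55785408] tilt 0.5917979086432915 0.002458263780202051 920
side normal [0.99180852 0.12770347 0.00277242] yaw 7.336933208285064
```

View pics/t5.png

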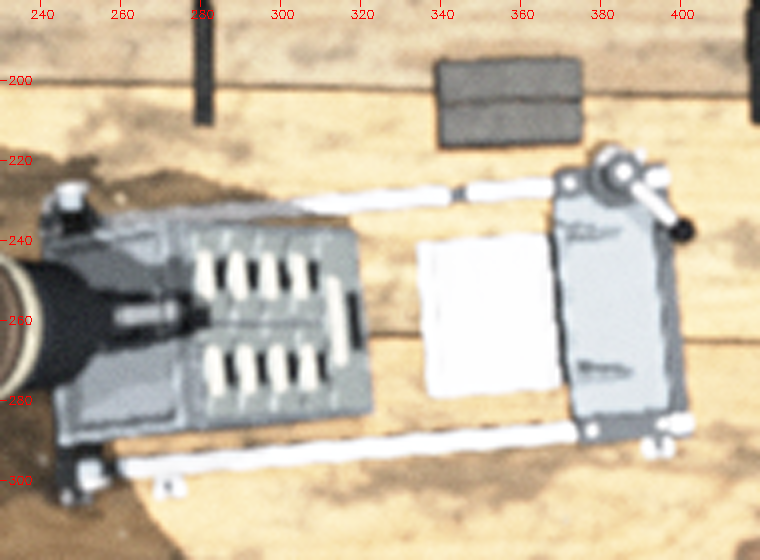

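Call:
step_arm(moves=[-0.2,0,0,0,0,0,0,-0.2,0,0,0,0,0,0,-0.2,0,0,-0.01,0,0,0,-0.2,0,0,-0.02,0,0,0,-0.2,0,0,-0.04,0,0,0,-0.2,0,0,-0.07,0,0,0,-0.2,0,0,-0.1,0,0,0,-0.2,0,0,-0.1,0,0,0])

```text
time_s: 7.3
eef_pos: [0.4414, 0.145, 0.3137]
orientation: [-0.061, 0.957, -0.284, 0.02]
force: [0.9, 0.5, -0.4]
finger_gap: 0.0342
```

Run:
```python
from h import *
st()
a,d=capture('side');crop(a[:,:,::-1].copy(),230,190,400,340,4,'pics/s6.png')
P=cloud('side',d);P[d==0]=np.nan
poly=np.array([[285,252],[300,236],[325,270],[312,292]]); mk=np.zeros((480,640),np.uint8);cv2.fillPoly(mk,[poly],1)
q=P[(mk>0)&np.isfinite(P[...,2])]
for _ in range(3):
    w=np.linalg.svd(q-q.mean(0),full_matrices=False)[2][2]; r=(q-q.mean(0))@w; q=q[abs(r)<2*r.std()]
print('tilt',np.arcsin(abs(w[2])))
b,d=capture('top');crop(b[:,:,::-1].copy(),230,180,420,320,4,'pics/t6.png')
P=cloud('top',d);P[d==0]=np.nan
# heel plate and deck
for (u,v) in [(366,235),(367,250),(369,268),(372,280),(366,258),(385,255),(375,258)]: print((u,v),P[v,u].round(4))
```

```text
t 7.3 p [0.4414 0.145  0.3137] q [-0.061   0.9566 -0.2843  0.0203] F [ 0.93  0.45 -0.38] gap 0.0342 j [-1.18  0.29  0.51  1.78  0.36  1.43  0.92]
tilt 0.5908260140994154
(366, 235) [ 5.404e-01 -1.531e-01 -2.000e-04]
(367, 250) [ 0.4969 -0.1564  0.0015]
(369, 268) [ 0.4449 -0.1621  0.0076]
(372, 280) [ 0.4113 -0.1724 -0.0056]
(366, 258) [ 0.4737 -0.1537  0.0023]
(385, 255) [ 0.4824 -0.2064  0.0174]
(375, 258) [ 0.4732 -0.178   0.0172]
```

View pics/t6.png

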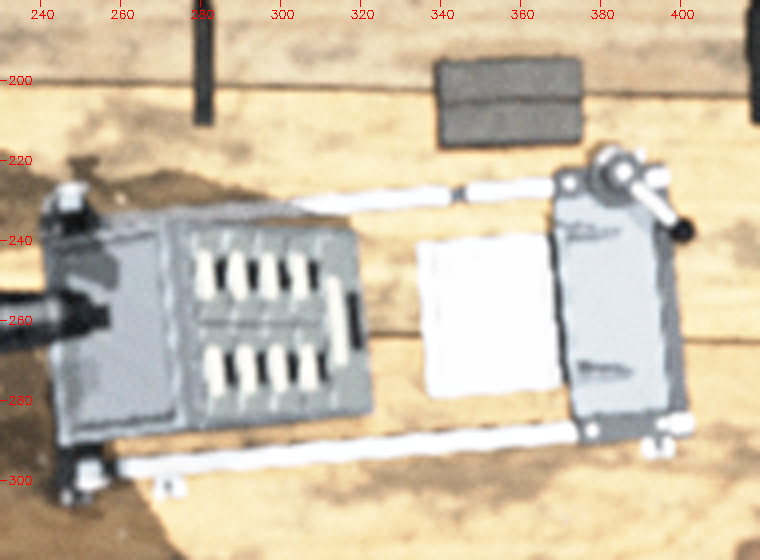

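View pics/s6.png

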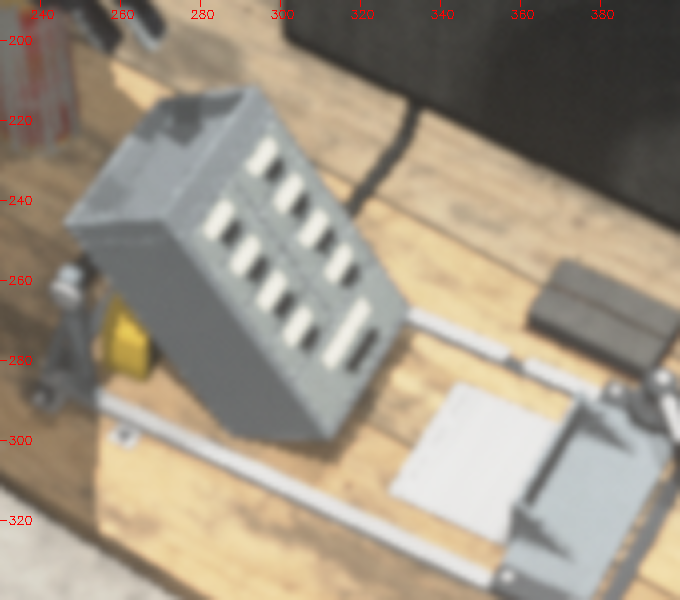

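Run:
```python
from h import *
a,d=capture('side');crop(a[:,:,::-1].copy(),325,260,425,360,7,'pics/s7.png')
b,d=capture('top');crop(b[:,:,::-1].copy(),325,205,425,305,7,'pics/t7.png')
```

View pics/s7.png

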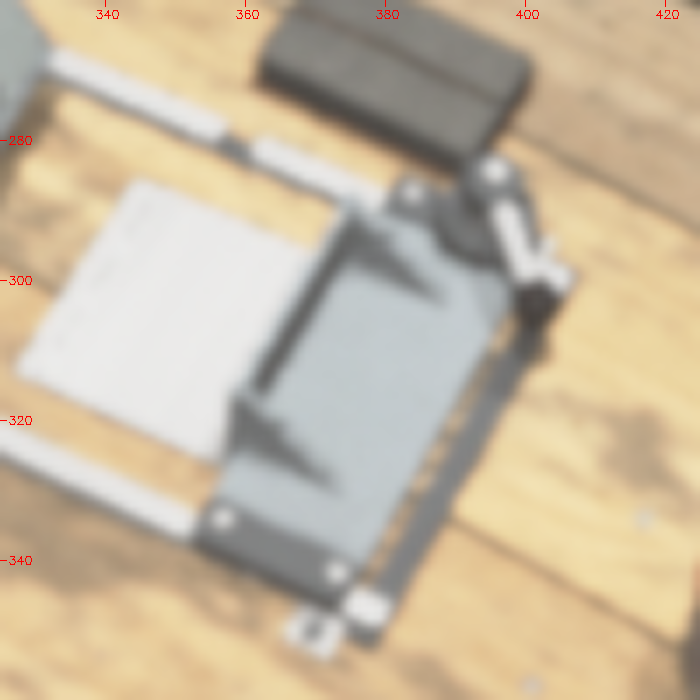

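View pics/t7.png

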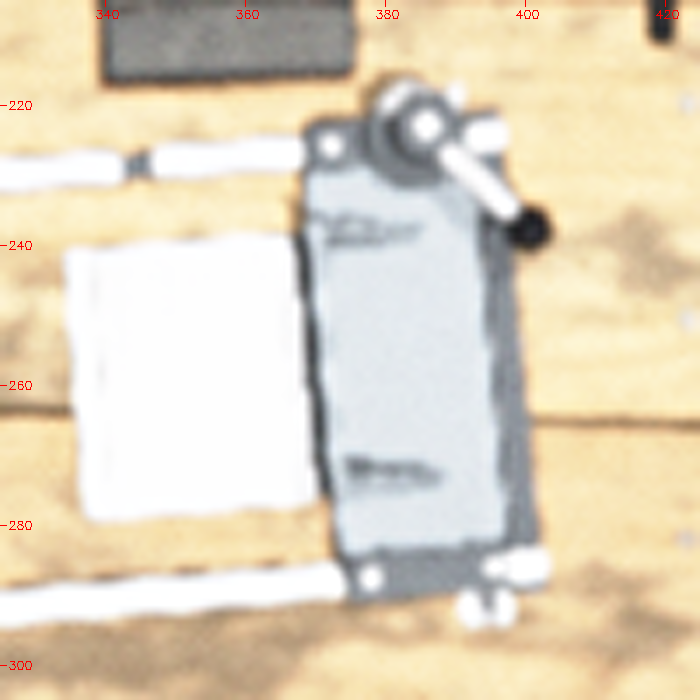

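Run:
```python
from h import *
yw=np.radians(5.6);O=np.array([.4505,.063,0]);dx=np.array([-np.sin(yw),np.cos(yw),0]);dy=np.array([-np.cos(yw),-np.sin(yw),0])
def D(p): p=p-O; return np.round([p@dx,p@dy,p[2]],4)
for uv in [(371,264),(369.5,250),(372,276)]: p=atz('top',*uv,.062);print('plate top',p.round(4),D(p))
for uv in [(366,303),(374,289),(359,316)]: p=atz('side',*uv,.062);print('plate side',p.round(4),D(p))
for uv in [(334.5,241),(337.5,279)]: p=atz('top',*uv,.0055);print('tip',p.round(4),D(p))
for uv in [(344,286),(327,312)]: p=atz('side',*uv,.0055);print('tip s',p.round(4),D(p))
print(tri((366,303),(370.5,258)))
print('axis',tri((395.5,283.5),(386,222)),'knob',tri((401.5,302.5),(401,238)))
for uv,z in [((386,222),.065),((401,238),.055)]: print(D(atz('top',*uv,z)))
for uv,z in [((395.5,283.5),.065),((401.5,302.5),.055)]: print(D(atz('side',*uv,z)))
print('bar',D(np.array([.442,.1625,0])))
```

```text
plate top [ 0.4534 -0.1625  0.062 ] [-0.2247  0.0192  0.062 ]
plate top [ 0.4921 -0.158   0.062 ] [-0.224  -0.0199  0.062 ]
plate top [ 0.4203 -0.1657  0.062 ] [-0.2246  0.0524  0.062 ]
plate side [ 0.4669 -0.1662  0.062 ] [-0.2297  0.006   0.062 ]
plate side [ 0.5194 -0.1602  0.062 ] [-0.2288 -0.0468  0.062 ]
plate side [ 0.4203 -0.1725  0.062 ] [-0.2314  0.053   0.062 ]
tip [ 0.5206 -0.0623  0.0055] [-0.1315 -0.0575  0.0055]
tip [ 0.4118 -0.0727  0.0055] [-0.1313  0.0517  0.0055]
tip s [ 0.5135 -0.065   0.0055] [-0.1335 -0.0502  0.0055]
tip s [ 0.411  -0.0737  0.0055] [-0.1322  0.0527  0.0055]
(array([ 0.47124588, -0.1627246 ,  0.05318782]), np.float64(0.0022870928696467215))
axis (array([ 0.57048513, -0.20198495,  0.0625782 ]), np.float64(0.002498645536455796)) knob (array([ 0.52777477, -0.24574996,  0.0561294 ]), np.float64(0.000682943248681826))
[-0.2762 -0.0939  0.065 ]
[-0.3153 -0.0471  0.055 ]
[-0.2749 -0.0911  0.065 ]
[-0.3143 -0.0473  0.055 ]
bar [ 0.0999 -0.0013  0.    ]
```

```bash
cat >> h.py <<'E'
yw=np.radians(5.6);O=np.array([.4505,.063,0]);dx=np.array([-np.sin(yw),np.cos(yw),0]);dy=np.array([-np.cos(yw),-np.sin(yw),0])
def D(p): p=np.array(p)-O; return np.round([p@dx,p@dy,p[2]],4)
def dockpose(x,y,z,turn=0.):
    M=np.stack([dy,dx,[0,0,-1.]],1)
    return O+x*dx+y*dy+np.array([0,0,z]), M@R.from_rotvec([0,0,turn]).as_matrix()
E
python3 - <<'E'
from h import *
rows([dockpose(.0,.02,.40),dockpose(-.285,.02,.30)],-1)
E
```

```text
-1.0,0.019,-0.114,-0.032,-0.371,0.005,0.017 ,
-1.0,0.027,-0.297,0.209,-0.371,0.005,0.017 ,
```

Call:
step_arm(moves=[-1,0.01,-0.04,-0.03,-0.1,0,0,-1,0.019,-0.08,-0.032,-0.2,0,0,-1,0.019,-0.114,-0.032,-0.3,0,0.01,-1,0.027,-0.297,0.209,-0.371,0.005,0.017,-1,0.027,-0.297,0.209,-0.371,0.005,0.017,-1,0.027,-0.297,0.209,-0.371,0.005,0.017,-1,0.027,-0.297,0.209,-0.371,0.005,0.017,-1,0.027,-0.297,0.209,-0.371,0.005,0.017,-1,0.027,-0.297,0.209,-0.371,0.005,0.017,-1,0.027,-0.297,0.209,-0.371,0.005,0.017,-1,0.027,-0.297,0.209,-0.371,0.005,0.017,-1,0.027,-0.297,0.209,-0.371,0.005,0.017,-1,0.027,-0.297,0.209,-0.371,0.005,0.017])

```text
time_s: 8.8
eef_pos: [0.4587, -0.2211, 0.2996]
orientation: [-0.05, 0.999, 0.001, -0.0]
force: [-0.4, 0.3, -0.1]
finger_gap: -0.0
```

Run:
```python
from h import *
st(); print(D(manip.get_obs()['eef_pos']))
rows([dockpose(-.285,.02,.12),dockpose(-.28,.02,.036)],-1)
```

```text
t 8.8 p [ 0.4587 -0.2211  0.2996] q [-4.980e-02  9.988e-01  6.000e-04 -1.000e-04] F [-0.4   0.3  -0.11] gap -0.0 j [-0.44  0.25  1.    1.8  -0.23  1.21  2.3 ]
[-0.2835  0.0195  0.2996]
-1.0,0.0,-0.002,0.18,0.001,-0.0,0.001 ,
-1.0,0.0,0.003,0.264,0.001,-0.0,0.001 ,
```

Call:
step_arm(moves=[-1,0,0,0.05,0,0,0,-1,0,0,0.1,0,0,0,-1,0,0,0.15,0,0,0,-1,0,0,0.2,0,0,0,-1,0,0,0.23,0,0,0,-1,0,0,0.25,0,0,0,-1,0,0,0.262,0,0,0,-1,0,0,0.262,0,0,0])

```text
time_s: 9.6
eef_pos: [0.4587, -0.2194, 0.037]
orientation: [-0.051, 0.999, 0.001, -0.001]
force: [-0.3, -0.2, 0.0]
finger_gap: -0.0001
```

Run:
```python
from h import *
st(); print(D(manip.get_obs()['eef_pos']))
a,d=capture('side');crop(a[:,:,::-1].copy(),300,210,430,360,5,'pics/s8.png')
rows([dockpose(-.247,.02,.036),dockpose(-.13,.02,.036)],-1)
```

```text
t 9.6 p [ 0.4587 -0.2194  0.037 ] q [-5.080e-02  9.987e-01  1.100e-03 -5.000e-04] F [-0.31 -0.19  0.05] gap -0.0001 j [-0.15  0.6   0.7   2.09 -0.62  0.67  2.64]
[-0.2819  0.0194  0.037 ]
-1.0,0.001,0.036,0.002,0.001,0.0,0.002 ,
-1.0,0.001,0.153,0.002,0.001,0.0,0.002 ,
```

View pics/s8.png

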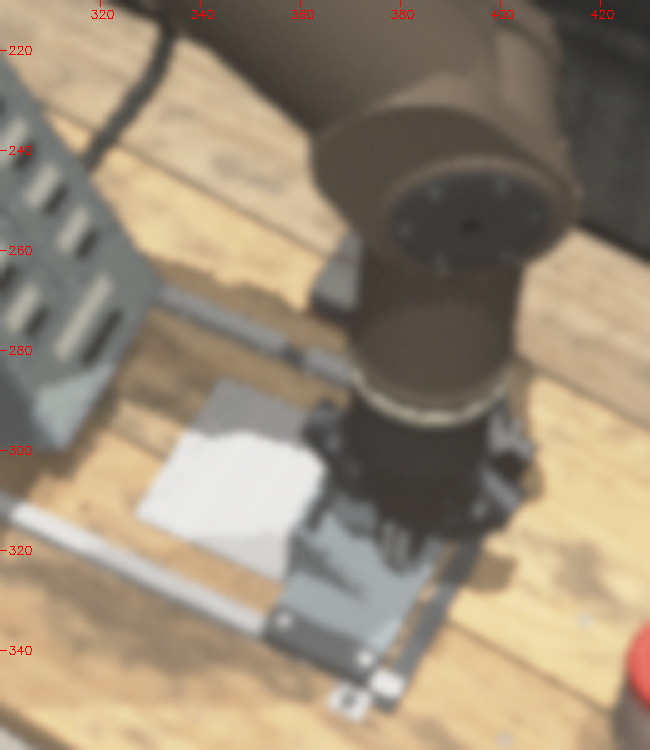

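Call:
step_arm(moves=[-1,0,0.012,0,0,0,0,-1,0,0.025,0,0,0,0,-1,0,0.035,0,0,0,0,-1,0,0.045,0,0,0,0,-1,0,0.055,0,0,0,0,-1,0,0.065,0,0,0,0,-1,0,0.075,0,0,0,0,-1,0,0.085,0,0,0,0,-1,0,0.095,0,0,0,0,-1,0,0.105,0,0,0,0,-1,0,0.115,0,0,0,0,-1,0,0.125,0,0,0,0,-1,0,0.13,0,0,0,0])

```text
time_s: 10.95
eef_pos: [0.4457, -0.0892, 0.038]
orientation: [-0.051, 0.999, 0.001, -0.0]
force: [2.5, -2.8, -0.1]
finger_gap: -0.0001
```

Run:
```python
from h import *
st(); print(D(manip.get_obs()['eef_pos']))
```

```text
t 10.95 p [ 0.4457 -0.0892  0.038 ] q [-5.110e-02  9.987e-01  1.100e-03 -3.000e-04] F [ 2.48 -2.77 -0.08] gap -0.0001 j [-0.45  0.54  0.72  2.22 -0.64  0.6   2.43]
[-0.151   0.0197  0.038 ]
```

Call:
step_arm(moves=[-1,0,0.006,0,0,0,0,-1,0,0.011,0,0,0,0,-1,0,0.015,0,0,0,0,-1,0,0.015,0,0,0,0])

```text
time_s: 11.35
eef_pos: [0.4433, -0.0733, 0.0377]
orientation: [-0.052, 0.999, 0.002, -0.001]
force: [0.9, -0.6, 0.1]
finger_gap: -0.0
```

Run:
```python
from h import *
st(); print(D(manip.get_obs()['eef_pos']))
```

```text
t 11.35 p [ 0.4433 -0.0733  0.0377] q [-0.0515  0.9987  0.0017 -0.0011] F [ 0.87 -0.61  0.09] gap -0.0 j [-0.48  0.53  0.72  2.23 -0.65  0.6   2.4 ]
[-0.1349  0.0204  0.0377]
```

Call:
step_arm(moves=[-1,0,0.004,0,0,0,0,-1,0,0.008,0,0,0,0,-1,0,0.011,0,0,0,0,-1,0,0.011,0,0,0,0])

```text
time_s: 11.75
eef_pos: [0.4429, -0.0707, 0.038]
orientation: [-0.048, 0.999, -0.004, 0.001]
force: [3.5, -33.6, -13.2]
finger_gap: 0.0001
```

Run:
```python
from h import *
st(); print(D(manip.get_obs()['eef_pos']))
a,d=capture('side');crop(a[:,:,::-1].copy(),280,210,430,360,5,'pics/s9.png')
```

```text
t 11.75 p [ 0.4429 -0.0707  0.038 ] q [-4.800e-02  9.988e-01 -4.400e-03  7.000e-04] F [  3.48 -33.61 -13.25] gap 0.0001 j [-0.51  0.53  0.73  2.24 -0.64  0.59  2.38]
[-0.1323  0.0206  0.038 ]
```

View pics/s9.png

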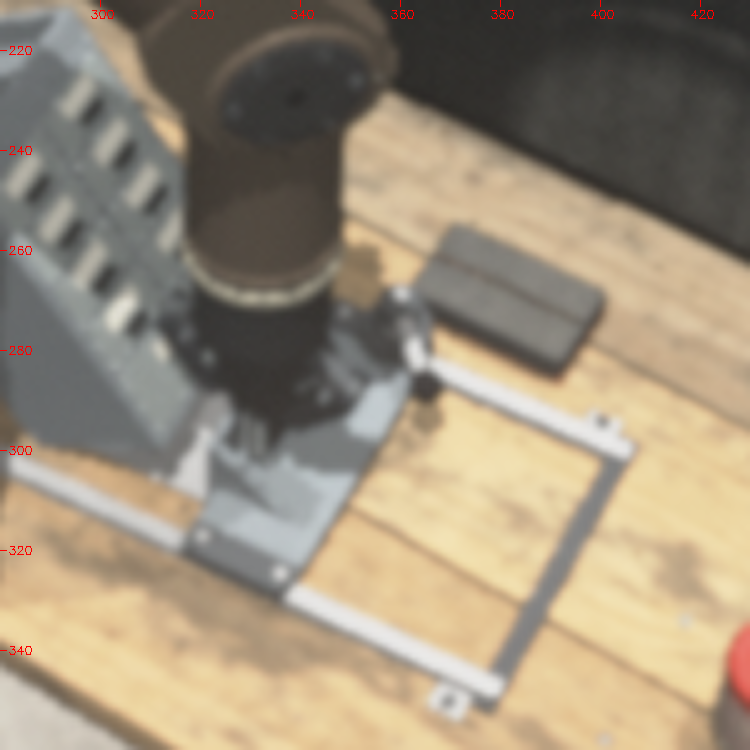

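Call:
step_arm(moves=[-1,0,-0.005,0,0,0,0,-1,0,-0.025,0,0,0,0,-1,0,-0.04,-0.03,0,0,0,-1,0,-0.04,-0.08,0,0,0,-1,0,-0.04,-0.13,0,0,0,-1,0,-0.04,-0.18,0,0,0,-1,0,-0.04,-0.23,0,0,0,-1,0,-0.04,-0.28,0,0,0,-1,0,-0.04,-0.3,0,0,0])

```text
time_s: 12.7
eef_pos: [0.4467, -0.1084, 0.3418]
orientation: [-0.048, 0.999, -0.003, 0.002]
force: [0.7, 0.1, 0.2]
finger_gap: -0.0001
```

Run:
```python
from h import *
st()
a,d=capture('side');crop(a[:,:,::-1].copy(),230,190,400,340,4,'pics/s10.png')
P=cloud('side',d);P[d==0]=np.nan
poly=np.array([[285,252],[300,236],[315,265],[305,282]]); mk=np.zeros((480,640),np.uint8);cv2.fillPoly(mk,[poly],1)
q=P[(mk>0)&np.isfinite(P[...,2])]
for _ in range(3):
    w=np.linalg.svd(q-q.mean(0),full_matrices=False)[2][2]; r=(q-q.mean(0))@w; q=q[abs(r)<2*r.std()]
print('tilt',np.arcsin(abs(w[2])),w)
```

```text
t 12.7 p [ 0.4467 -0.1084  0.3418] q [-0.0478  0.9988 -0.0035  0.0022] F [0.69 0.07 0.24] gap -0.0001 j [-0.94  0.06  1.16  1.84 -0.05  1.28  1.9 ]
tilt 0.5852430891275572 [-0.11864335  0.82509136 -0.55240203]
```

View pics/s10.png

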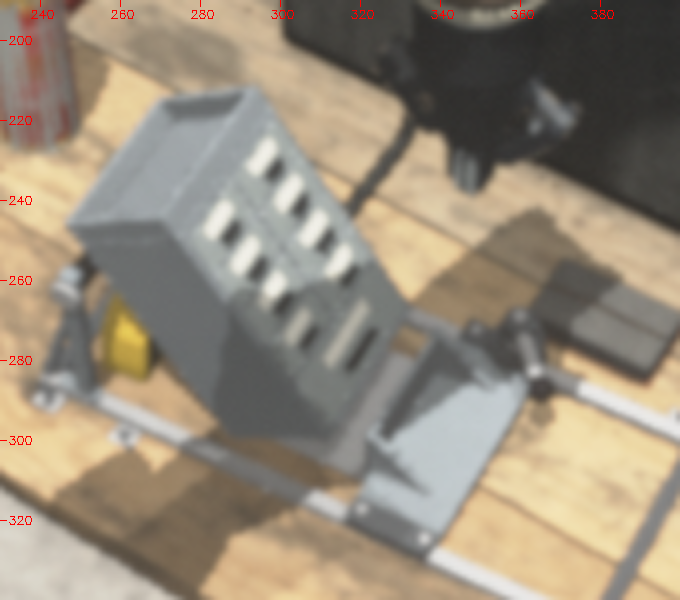

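Run:
```python
from h import *
print(cabpose(.582)[0])
rows([cabpose(.3,h=-.16),cabpose(.582,h=-.1)],-.2)
```

```text
[0.4460564  0.08657203 0.22707639]
-0.2,-0.018,0.18,-0.05,0.187,0.002,-0.015 ,
-0.2,-0.016,0.256,0.021,0.366,-0.001,-0.015 ,
```

Call:
step_arm(moves=[-0.2,-0.005,0.05,-0.03,0.06,0,-0.005,-0.2,-0.01,0.1,-0.05,0.12,0,-0.01,-0.2,-0.018,0.15,-0.05,0.187,0,-0.015,-0.2,-0.018,0.19,-0.04,0.24,0,-0.015,-0.2,-0.017,0.23,-0.01,0.3,0,-0.015,-0.2,-0.016,0.256,0.021,0.366,0,-0.015,-0.2,-0.016,0.256,0.021,0.366,0,-0.015,-0.2,-0.016,0.256,0.021,0.366,0,-0.015,-0.2,-0.016,0.256,0.021,0.366,0,-0.015])

```text
time_s: 13.65
eef_pos: [0.439, 0.1461, 0.3207]
orientation: [-0.056, 0.956, -0.287, 0.016]
force: [-0.3, -0.7, 0.7]
finger_gap: 0.0343
```

Run:
```python
from h import *
st()
rows([cabpose(.582,h=-.02),cabpose(.582,h=.012)],-.2)
```

```text
t 13.65 p [0.439  0.1461 0.3207] q [-0.0557  0.9563 -0.2867  0.0159] F [-0.32 -0.66  0.71] gap 0.0343 j [-1.4   0.33  0.81  1.78  0.28  1.41  1.02]
-0.2,-0.0,0.001,0.079,-0.0,-0.002,-0.001 ,
-0.2,-0.0,0.001,0.111,-0.0,-0.002,-0.001 ,
```

Call:
step_arm(moves=[-0.2,0,0.001,0.03,0,0,0,-0.2,0,0.001,0.06,0,0,0,-0.2,0,0.001,0.08,0,0,0,-0.2,0,0.001,0.095,0,0,0,-0.2,0,0.001,0.105,0,0,0,-0.2,0,0.001,0.111,0,0,0,-0.2,0,0.001,0.111,0,0,0])

```text
time_s: 14.35
eef_pos: [0.4459, 0.0853, 0.2279]
orientation: [-0.055, 0.957, -0.286, 0.016]
force: [-0.1, 0.7, 0.7]
finger_gap: 0.0341
```

Run:
```python
from h import *
st()
a,d=capture('side');crop(a[:,:,::-1].copy(),230,190,380,320,5,'pics/s11.png')
```

```text
t 14.35 p [0.4459 0.0853 0.2279] q [-0.0547  0.9565 -0.2861  0.0159] F [-0.13  0.74  0.73] gap 0.0341 j [-1.3   0.39  0.8   1.98  0.28  1.14  1.03]
```

View pics/s11.png

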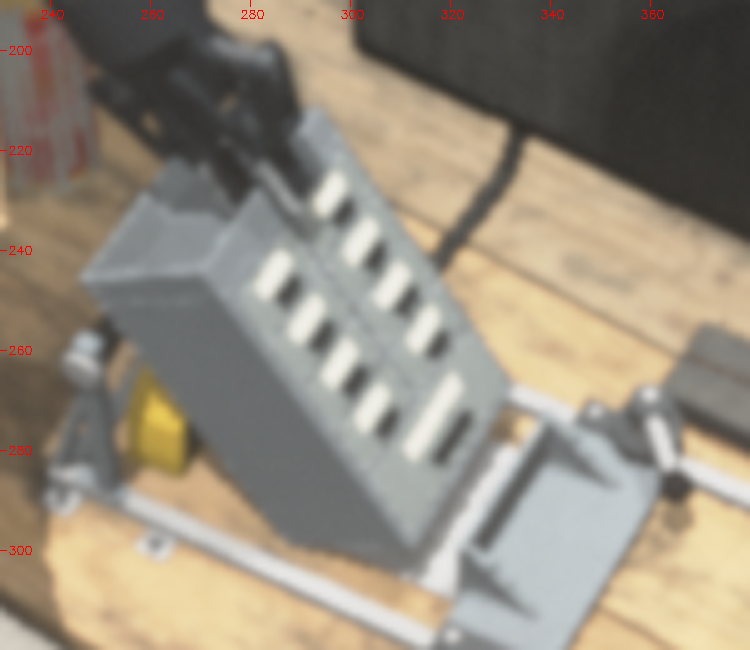

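```bash
cat >> h.py <<'E'
def cablow(th,s=0.,h=.012):
    if th>=.31: return cabpose(th,s,h)
    d=np.array([-np.sin(YAW),np.cos(YAW),0])
    T=E0-.017*d+np.array([0,0,.0055])
    a=.0179
    # E equivalent so that rim = T+(-.097+a)X+.22Z
    X=np.cos(th)*d-np.sin(th)*np.array([0,0,1.])
    return cabpose(th,s,h,E=T+a*X)
E
python3 - <<'E'
from h import *
rows([cablow(t) for t in np.arange(.56,.345,-.02)],-.5)
E
```

```text
-0.5,-0.0,-0.003,0.003,-0.014,-0.002,-0.002 ,
-0.5,-0.0,-0.008,0.005,-0.026,-0.002,-0.002 ,
-0.5,-0.0,-0.012,0.007,-0.039,-0.002,-0.002 ,
-0.5,-0.0,-0.016,0.009,-0.052,-0.002,-0.002 ,
-0.5,-0.0,-0.02,0.011,-0.064,-0.002,-0.002 ,
-0.5,-0.0,-0.024,0.014,-0.077,-0.002,-0.002 ,
-0.5,-0.0,-0.027,0.016,-0.09,-0.002,-0.002 ,
-0.5,-0.0,-0.031,0.019,-0.103,-0.002,-0.002 ,
-0.5,-0.0,-0.035,0.021,-0.115,-0.002,-0.002 ,
-0.5,-0.0,-0.039,0.024,-0.128,-0.002,-0.002 ,
-0.5,-0.0,-0.042,0.027,-0.141,-0.002,-0.002 ,
```

Call:
step_arm(moves=[-0.5,0,0,0,0,0,0,-0.5,0,0,0,0,0,0,-0.5,0,-0.003,0.003,-0.014,0,0,-0.5,0,-0.008,0.005,-0.026,0,0,-0.5,0,-0.012,0.007,-0.039,0,0,-0.5,0,-0.016,0.009,-0.052,0,0,-0.5,0,-0.02,0.011,-0.064,0,0,-0.5,0,-0.024,0.014,-0.077,0,0,-0.5,0,-0.027,0.016,-0.09,0,0,-0.5,0,-0.031,0.019,-0.103,0,0,-0.5,0,-0.035,0.021,-0.115,0,0,-0.5,0,-0.039,0.024,-0.128,0,0,-0.5,0,-0.042,0.027,-0.141,0,0,-0.5,0,-0.042,0.027,-0.141,0,0])

```text
time_s: 15.8
eef_pos: [0.4517, 0.035, 0.2287]
orientation: [-0.055, 0.982, -0.178, 0.01]
force: [0.6, -0.0, 0.5]
finger_gap: 0.0213
```

Run:
```python
from h import *
st()
a,d=capture('side');crop(a[:,:,::-1].copy(),230,190,380,320,5,'pics/s12.png')
rows([cablow(t) for t in [.33,.31,.29,.27,.25,.23,.21,.19,.17,.15]],-.5)
```

```text
t 15.8 p [0.4517 0.035  0.2287] q [-0.0554  0.9824 -0.1781  0.0098] F [ 0.62 -0.01  0.45] gap 0.0213 j [-1.13  0.24  0.81  2.03  0.2   1.04  1.24]
-0.5,-0.0,-0.006,0.003,-0.019,-0.001,-0.003 ,
-0.5,-0.0,-0.01,0.005,-0.031,-0.001,-0.003 ,
-0.5,-0.0,-0.014,0.007,-0.044,-0.001,-0.003 ,
-0.5,-0.001,-0.018,0.008,-0.057,-0.001,-0.003 ,
-0.5,-0.001,-0.022,0.01,-0.07,-0.001,-0.003 ,
-0.5,-0.001,-0.026,0.013,-0.082,-0.001,-0.003 ,
-0.5,-0.001,-0.03,0.015,-0.095,-0.001,-0.003 ,
-0.5,-0.001,-0.034,0.017,-0.108,-0.001,-0.003 ,
-0.5,-0.001,-0.038,0.019,-0.12,-0.001,-0.003 ,
-0.5,-0.001,-0.041,0.022,-0.133,-0.001,-0.003 ,
```

View pics/s12.png

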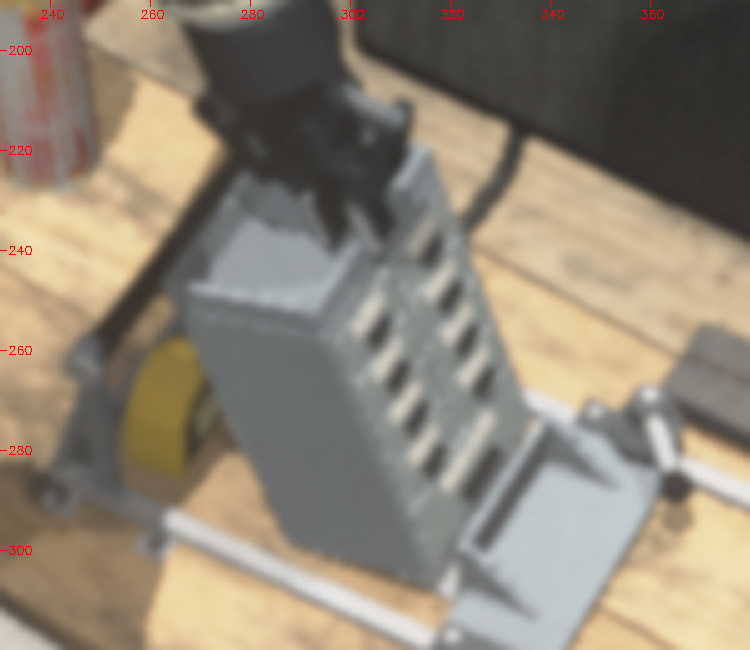

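Call:
step_arm(moves=[-0.5,0,-0.006,0.003,-0.019,0,0,-0.5,0,-0.01,0.005,-0.031,0,0,-0.5,0,-0.014,0.007,-0.044,0,0,-0.5,0,-0.018,0.008,-0.057,0,0,-0.5,0,-0.022,0.01,-0.07,0,0,-0.5,0,-0.026,0.013,-0.082,0,0,-0.5,0,-0.03,0.015,-0.095,0,0,-0.5,0,-0.034,0.017,-0.108,0,0,-0.5,0,-0.038,0.019,-0.12,0,0,-0.5,0,-0.041,0.022,-0.133,0,0,-0.5,0,-0.041,0.022,-0.133,0,0])

```text
time_s: 16.95
eef_pos: [0.4569, -0.0114, 0.2226]
orientation: [-0.055, 0.996, -0.075, 0.004]
force: [-1.1, -1.8, 0.4]
finger_gap: 0.0211
```

Run:
```python
from h import *
st()
a,d=capture('side');crop(a[:,:,::-1].copy(),230,190,380,320,5,'pics/s13.png')
rows([cablow(t) for t in np.arange(.13,-.001,-.015)],-.5)
```

```text
t 16.95 p [ 0.4569 -0.0114  0.2226] q [-0.0554  0.9957 -0.0746  0.0041] F [-1.09 -1.76  0.37] gap 0.0211 j [-0.9   0.19  0.81  2.04  0.01  0.97  1.58]
-0.5,-0.001,-0.004,0.001,-0.013,-0.001,-0.004 ,
-0.5,-0.001,-0.007,0.002,-0.022,-0.001,-0.004 ,
-0.5,-0.001,-0.01,0.004,-0.032,-0.001,-0.004 ,
-0.5,-0.001,-0.013,0.005,-0.042,-0.001,-0.004 ,
-0.5,-0.001,-0.016,0.006,-0.051,-0.001,-0.004 ,
-0.5,-0.001,-0.019,0.008,-0.061,-0.001,-0.004 ,
-0.5,-0.001,-0.022,0.009,-0.07,-0.001,-0.004 ,
-0.5,-0.001,-0.025,0.011,-0.08,-0.001,-0.004 ,
-0.5,-0.001,-0.028,0.013,-0.089,-0.001,-0.004 ,
```

View pics/s13.png

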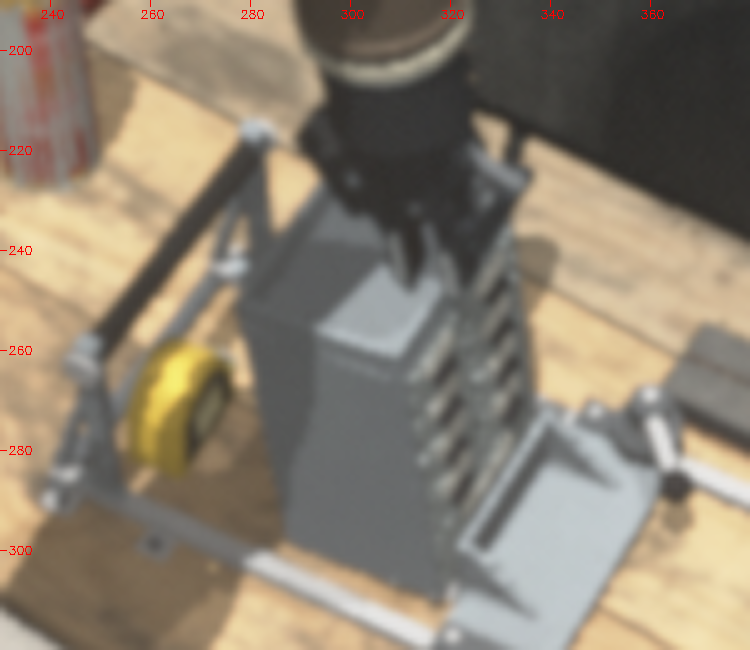

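Call:
step_arm(moves=[-0.5,0,-0.004,0.001,-0.013,0,0,-0.5,0,-0.007,0.002,-0.022,0,0,-0.5,0,-0.01,0.004,-0.032,0,0,-0.5,0,-0.013,0.005,-0.042,0,0,-0.5,0,-0.016,0.006,-0.051,0,0,-0.5,0,-0.019,0.008,-0.061,0,0,-0.5,0,-0.022,0.009,-0.07,0,0,-0.5,0,-0.025,0.011,-0.08,0,0,-0.5,0,-0.028,0.013,-0.089,0,0,-0.5,0,-0.031,0.014,-0.095,0,0,-0.5,0,-0.031,0.014,-0.095,0,0])

```text
time_s: 18.1
eef_pos: [0.4606, -0.044, 0.2134]
orientation: [-0.055, 0.998, -0.0, -0.0]
force: [-0.3, -0.1, -0.2]
finger_gap: 0.0215
```

Run:
```python
from h import *
st()
a,d=capture('side');crop(a[:,:,::-1].copy(),230,190,380,320,5,'pics/s14.png')
rows([cablow(0,h=-.02)],-.3)
```

```text
t 18.1 p [ 0.4606 -0.044   0.2134] q [-5.530e-02  9.985e-01 -5.000e-04 -2.000e-04] F [-0.29 -0.12 -0.21] gap 0.0215 j [-0.68  0.22  0.8   2.02 -0.19  0.98  1.89]
-0.3,-0.001,0.002,-0.032,-0.001,-0.0,-0.005 ,
```

View pics/s14.png

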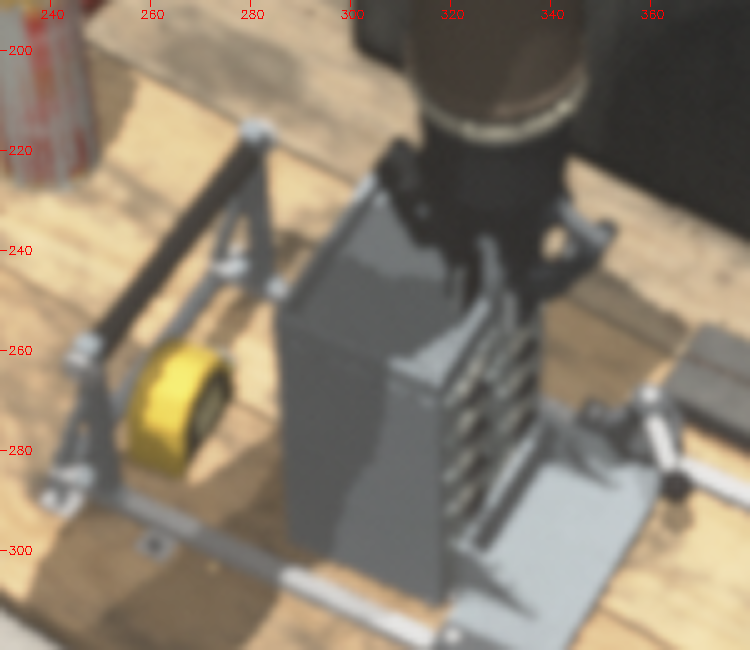

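Call:
step_arm(moves=[-0.2,0,0.001,0,0,0,0,-0.2,0,0.001,0,0,0,0,-0.2,0,0.001,-0.02,0,0,0,-0.2,0,0.001,-0.06,0,0,0,-0.2,0,0.001,-0.1,0,0,0,-0.2,0,-0.03,-0.14,0,0,0,-0.2,0,-0.08,-0.14,0,0,0,-0.2,0,-0.13,-0.14,0,0,0,-0.2,0,-0.18,-0.14,0,0,0,-0.2,0,-0.23,-0.14,0,0,0,-0.2,0,-0.23,-0.14,0,0,0])

```text
time_s: 19.25
eef_pos: [0.4837, -0.28, 0.3536]
orientation: [-0.05, 0.999, -0.003, -0.001]
force: [-0.2, -0.1, 0.1]
finger_gap: 0.0341
```

Run:
```python
from h import *
st()
a,d=capture('side');crop(a[:,:,::-1].copy(),230,190,400,340,4,'pics/s15.png')
P=cloud('side',d);P[d==0]=np.nan
b,d2=capture('top');crop(b[:,:,::-1].copy(),230,190,400,310,4,'pics/t15.png')
Pt=cloud('top',d2);Pt[d2==0]=np.nan
for n,Q in(('side',P),('top',Pt)):
    x,y,z=Q[...,0],Q[...,1],Q[...,2]
    m=(abs(x-.458)<.075)&(abs(y-.005)<.06)&(z>.17)&(z<.24)
    t=Q[m]; print(n,m.sum(),cv2.minAreaRect((t[:,:2]*1000).astype(np.float32)))
    k=t[(abs(t[:,0]-.457)<.045)&(abs(t[:,1]-.005)<.03)]
    A=np.c_[k[:,:2]-[.457,.005],np.ones(len(k))]; c=np.linalg.lstsq(A,k[:,2],rcond=None)[0]; print('tray plane slopes',c)
```

```text
t 19.25 p [ 0.4837 -0.28    0.3536] q [-5.010e-02  9.987e-01 -2.900e-03 -9.000e-04] F [-0.18 -0.1   0.08] gap 0.0341 j [-0.27  0.32  0.97  1.59 -0.27  1.37  2.39]
side 2123 ((455.2224426269531, 1.9990577697753906), (139.5944366455078, 112.434814453125), 6.65343713760376)
tray plane slopes [-0.00029896  0.00375022  0.20508094]
top 2152 ((458.2474060058594, 3.4037933349609375), (130.10891723632812, 108.77450561523438), 7.272091865539551)
tray plane slopes [ 0.00370705 -0.00136359  0.20481465]
```

View pics/s15.png

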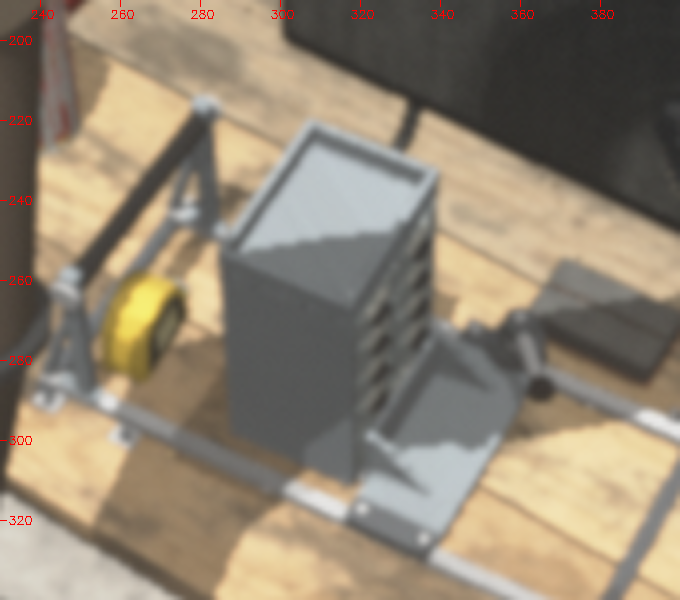

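View pics/t15.png

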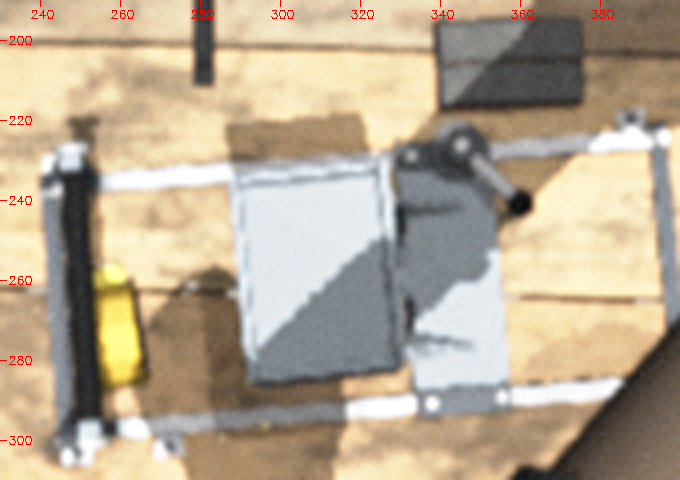

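Run:
```python
from h import *
a,d=capture('side');crop(a[:,:,::-1].copy(),330,250,400,320,10,'pics/s16.png')
b,d=capture('top');crop(b[:,:,::-1].copy(),310,200,380,270,10,'pics/t16.png')
```

```text
(no output)
```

View pics/s16.png

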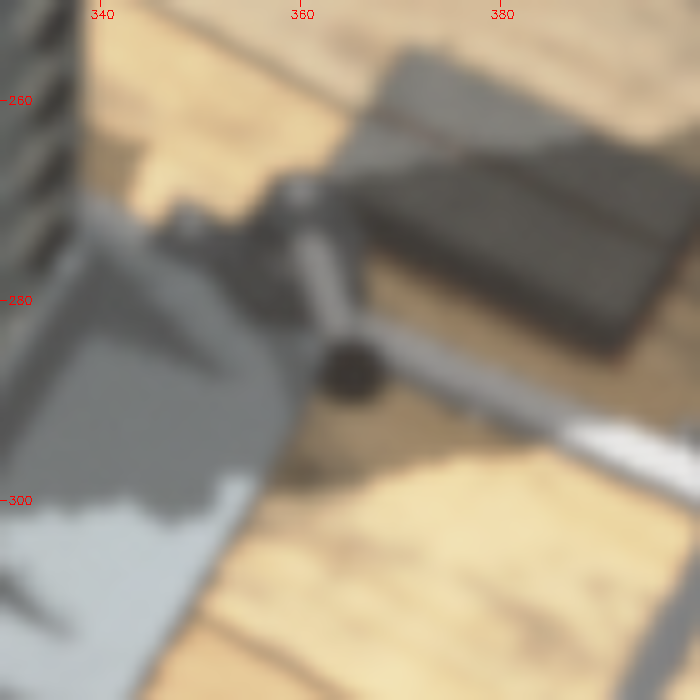

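View pics/t16.png

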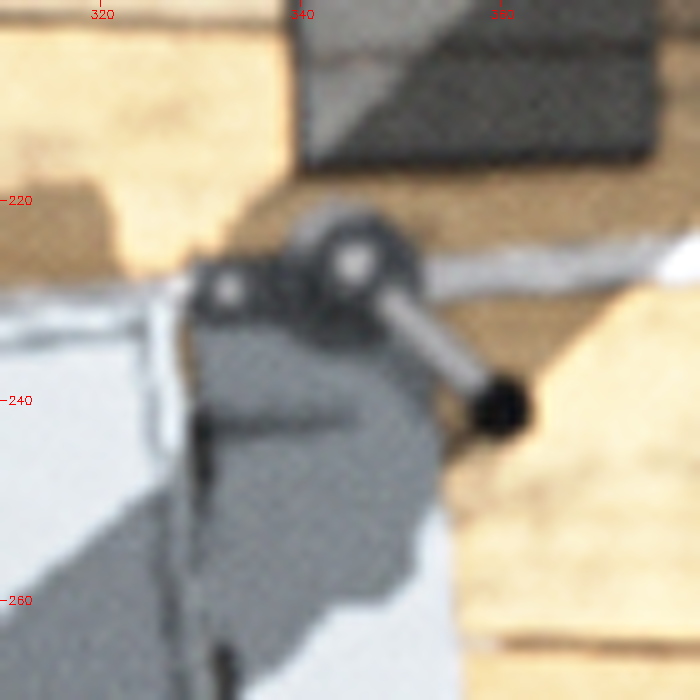

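Run:
```python
from h import *
ax,e=tri((360,269),(345,226.3)); kn,e2=tri((365,287),(359.8,240.5))
print(ax.round(4),e,D(ax),kn.round(4),e2,D(kn))
A=D(ax)[:2];K=D(kn)[:2]; v=K-A; print(np.hypot(*v),np.degrees(np.arctan2(v[1],v[0])))
A=np.array([-.161,-.093]); n=np.array([np.cos(np.radians(20)),np.sin(np.radians(20))])
def C(a,cl,off=.0215):
    psi=np.radians(133)-a; return A+.058*np.array([np.cos(psi),np.sin(psi)])-(off+cl)*n
c=C(0,.025);print(c)
rows([dockpose(c[0],c[1],.30,np.radians(70)),dockpose(c[0],c[1],.12,np.radians(70)),dockpose(c[0],c[1],.038,np.radians(70))],-1)
```

```text
[ 0.5574 -0.0894  0.0597] 0.000742962429575362 [-0.1621 -0.0915  0.0597] [ 0.5192 -0.1315  0.0486] 0.00041643781345168126 [-0.2003 -0.0494  0.0486]
0.05684760329160765 132.21945091602294
[-0.24425161 -0.06648542]
-1.0,-0.065,0.09,0.053,-0.0,-0.0,0.787 ,
-1.0,-0.065,0.09,0.233,-0.0,-0.0,0.787 ,
-1.0,-0.065,0.09,0.315,-0.0,-0.0,0.787 ,
```

Call:
step_arm(moves=[-1,-0.02,0.03,0,0,0,0.09,-1,-0.04,0.06,0,0,0,0.18,-1,-0.065,0.09,0,0,0,0.27,-1,-0.065,0.09,0,0,0,0.36,-1,-0.065,0.09,0.02,0,0,0.45,-1,-0.065,0.09,0.05,0,0,0.54,-1,-0.065,0.09,0.05,0,0,0.63,-1,-0.065,0.09,0.1,0,0,0.72,-1,-0.065,0.09,0.14,0,0,0.785,-1,-0.065,0.09,0.18,0,0,0.785,-1,-0.065,0.09,0.18,0,0,0.785])

```text
time_s: 20.55
eef_pos: [0.5388, -0.1695, 0.1691]
orientation: [0.53, 0.848, -0.001, -0.004]
force: [-0.1, 0.5, 0.2]
finger_gap: 0.0002
```

Run:
```python
from h import *
st();print(D(manip.get_obs()['eef_pos']))
a,d=capture('side');crop(a[:,:,::-1].copy(),310,200,440,330,6,'pics/s17.png')
c=[-.244,-.0665]
rows([dockpose(c[0],c[1],.12,np.radians(70)),dockpose(c[0],c[1],.038,np.radians(70))],-1)
```

```text
t 20.55 p [ 0.5388 -0.1695  0.1691] q [ 5.296e-01  8.482e-01 -8.000e-04 -4.200e-03] F [-0.09  0.46  0.18] gap 0.0002 j [-0.51  0.62  1.12  1.85 -0.63  1.09  1.31]
[-0.24   -0.0652  0.1691]
-1.0,-0.002,-0.001,0.052,-0.002,-0.002,0.005 ,
-1.0,-0.003,-0.0,0.134,-0.002,-0.002,0.005 ,
```

View pics/s17.png

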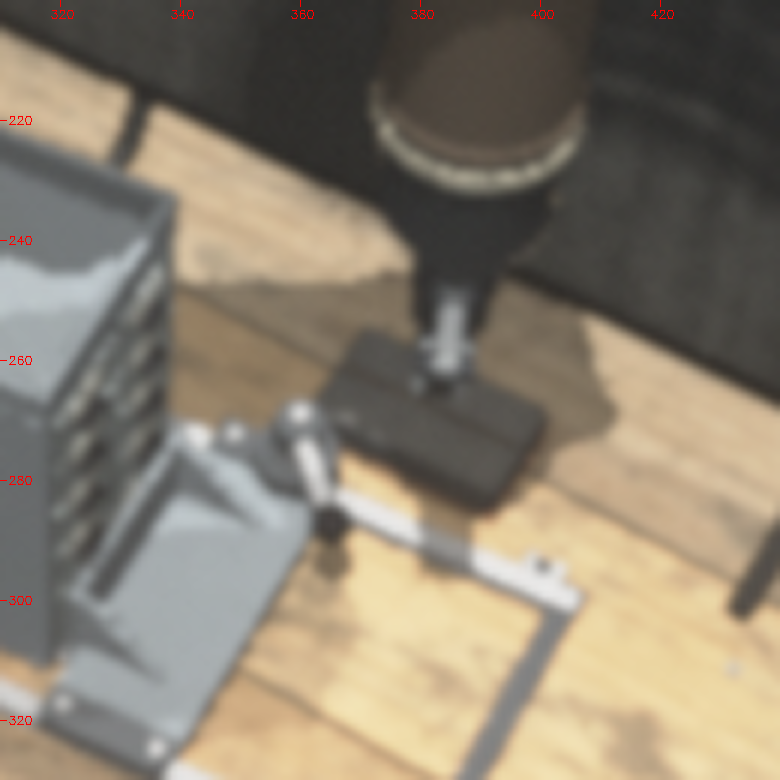

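Call:
step_arm(moves=[-1,-0.003,0,0.05,0,0,0,-1,-0.003,0,0.09,0,0,0,-1,-0.003,0,0.12,0,0,0,-1,-0.003,0,0.132,0,0,0.004,-1,-0.003,0,0.132,0,0,0.004])

```text
time_s: 21.1
eef_pos: [0.5417, -0.1729, 0.041]
orientation: [0.532, 0.847, -0.0, -0.002]
force: [-0.2, -0.1, -0.4]
finger_gap: 0.0001
```

Run:
```python
from h import *
st();print(D(manip.get_obs()['eef_pos']))
a,d=capture('side');crop(a[:,:,::-1].copy(),320,220,420,320,7,'pics/s18.png')
b,d=capture('top');crop(b[:,:,::-1].copy(),310,190,410,290,7,'pics/t18.png')
A=np.array([-.161,-.093]); n=np.array([np.cos(np.radians(20)),np.sin(np.radians(20))])
def C(a,cl,off=.0215):
    psi=np.radians(133)-a; return A+.058*np.array([np.cos(psi),np.sin(psi)])-(off+cl)*n
rows([dockpose(*C(0,.01),.038,np.radians(70))]+[dockpose(*C(a,0),.038,np.radians(70)) for a in np.arange(0,1.01,.1)],-1)
```

```text
t 21.1 p [ 0.5417 -0.1729  0.041 ] q [ 5.320e-01  8.467e-01 -2.000e-04 -2.200e-03] F [-0.17 -0.07 -0.4 ] gap 0.0001 j [-0.39  0.77  0.94  1.95 -0.82  0.87  1.45]
[-0.2437 -0.0678  0.041 ]
-1.0,0.016,-0.002,0.004,-0.001,-0.001,0.001 ,
-1.0,0.026,-0.002,0.004,-0.001,-0.001,0.001 ,
-1.0,0.032,-0.004,0.004,-0.001,-0.001,0.001 ,
-1.0,0.037,-0.005,0.004,-0.001,-0.001,0.001 ,
-1.0,0.043,-0.006,0.004,-0.001,-0.001,0.001 ,
-1.0,0.049,-0.006,0.004,-0.001,-0.001,0.001 ,
-1.0,0.054,-0.006,0.004,-0.001,-0.001,0.001 ,
-1.0,0.06,-0.005,0.004,-0.001,-0.001,0.001 ,
-1.0,0.066,-0.004,0.004,-0.001,-0.001,0.001 ,
-1.0,0.071,-0.002,0.005,-0.001,-0.001,0.001 ,
-1.0,0.077,0.001,0.005,-0.001,-0.001,0.001 ,
-1.0,0.081,0.004,0.005,-0.001,-0.001,0.001 ,
```

View pics/s18.png

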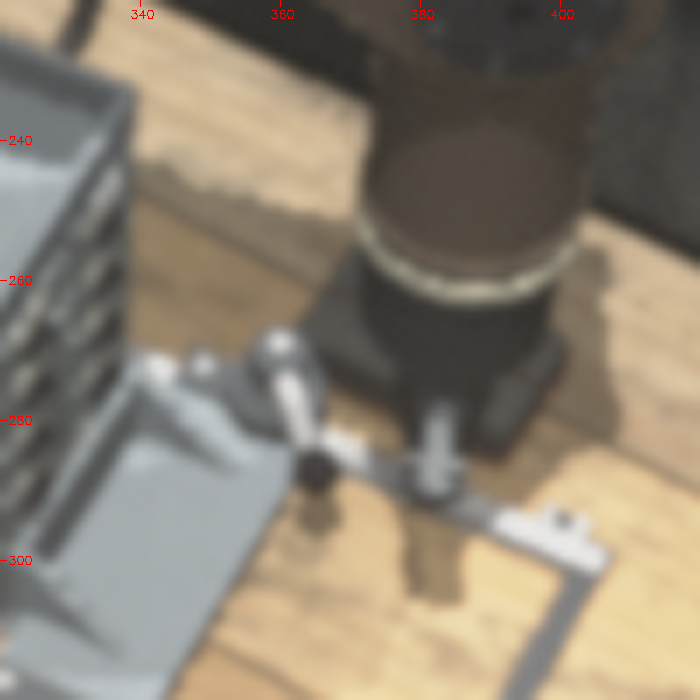

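View pics/t18.png

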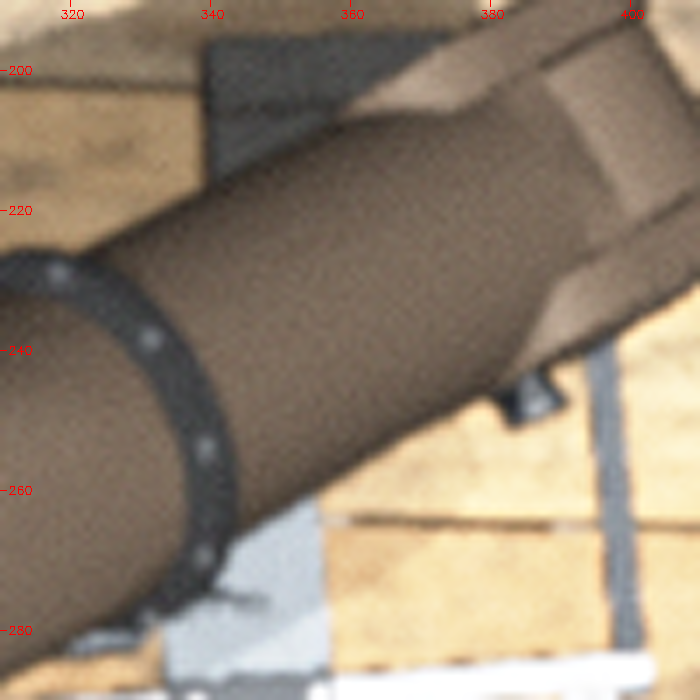

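Run:
```python
from h import *
b,d=capture('top');P=cloud('top',d)
for uv in [(300,260),(320,260),(330,250),(330,270),(350,240),(370,225),(310,285)]: print(uv,P[uv[1],uv[0]].round(3))
```

```text
(300, 260) [0.424 0.019 0.654]
(320, 260) [ 0.426 -0.017  0.625]
(330, 250) [ 0.446 -0.035  0.611]
(330, 270) [ 0.41  -0.036  0.593]
(350, 240) [ 0.469 -0.074  0.569]
(370, 225) [ 0.504 -0.115  0.528]
(310, 285) [0.381 0.001 0.613]
```

Plenty of clearance above the cabinet. Turning the handle up to the hump.

Call:
step_arm(moves=[-1,0.016,-0.002,0.003,0,0,0,-1,0.026,-0.002,0.003,0,0,0,-1,0.032,-0.004,0.003,0,0,0,-1,0.037,-0.005,0.003,0,0,0,-1,0.043,-0.006,0.003,0,0,0,-1,0.049,-0.006,0.003,0,0,0,-1,0.049,-0.006,0.003,0,0,0])

```text
time_s: 21.95
eef_pos: [0.5154, -0.1317, 0.0394]
orientation: [0.532, 0.847, 0.0, -0.001]
force: [-0.2, -3.2, 1.5]
finger_gap: -0.0002
```

Run:
```python
from h import *
st();print(D(manip.get_obs()['eef_pos']))
a,d=capture('side');crop(a[:,:,::-1].copy(),320,220,420,320,7,'pics/s19.png')
```

```text
t 21.95 p [ 0.5154 -0.1317  0.0394] q [ 5.321e-01  8.467e-01  1.000e-04 -1.100e-03] F [-0.19 -3.22  1.5 ] gap -0.0002 j [-0.48  0.73  0.95  2.04 -0.84  0.82  1.42]
[-0.2001 -0.0456  0.0394]
```

View pics/s19.png

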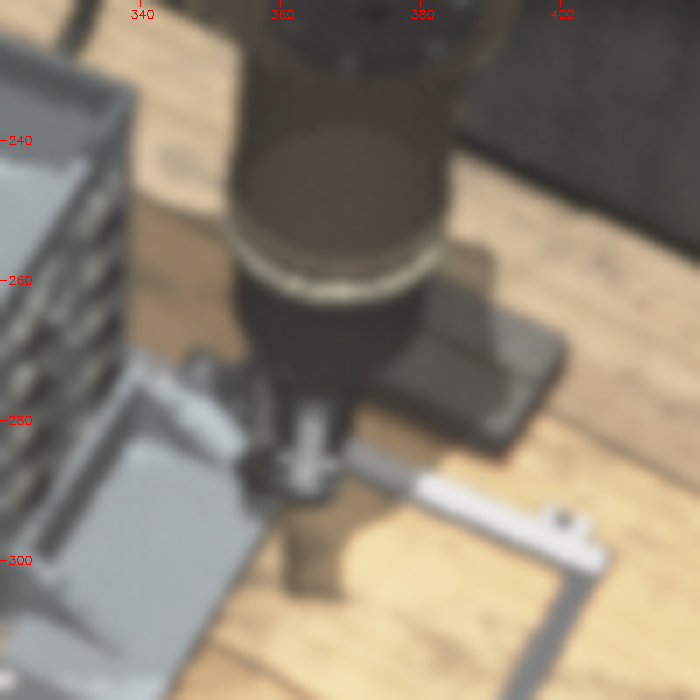

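Call:
step_arm(moves=[-1,0.006,0,0,0,0,0,-1,0.012,0.001,0,0,0,0,-1,0.018,0.002,0,0,0,0,-1,0.023,0.004,0,0,0,0,-1,0.029,0.007,0,0,0,0,-1,0.029,0.007,0,0,0,0])

```text
time_s: 22.6
eef_pos: [0.5093, -0.1008, 0.0391]
orientation: [0.531, 0.847, 0.001, -0.002]
force: [0.8, 0.4, 0.7]
finger_gap: -0.0002
```

Run:
```python
from h import *
st();print(D(manip.get_obs()['eef_pos']))
a,d=capture('side');crop(a[:,:,::-1].copy(),320,220,420,320,7,'pics/s20.png')
```

```text
t 22.6 p [ 0.5093 -0.1008  0.0391] q [ 5.313e-01  8.472e-01  5.000e-04 -1.700e-03] F [0.83 0.39 0.71] gap -0.0002 j [-0.55  0.72  0.96  2.07 -0.84  0.81  1.39]
[-0.1688 -0.0426  0.0391]
```

View pics/s20.png

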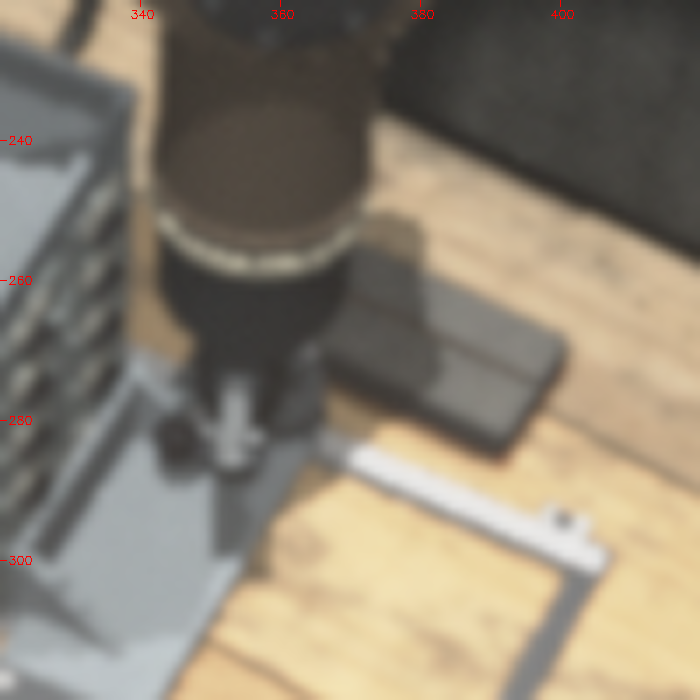

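Call:
step_arm(moves=[-1,-0.02,0,0,0,0,0,-1,-0.05,0,0,0,0,0,-1,-0.06,0,-0.04,0,0,0,-1,-0.06,0,-0.09,0,0,0,-1,-0.07,0,-0.14,0,0,0,-1,-0.11,0,-0.19,0,0,0,-1,-0.15,0,-0.24,0,0,0,-1,-0.18,0,-0.26,0,0,0,-1,-0.2,0,-0.26,0,0,0,-1,-0.2,0,-0.26,0,0,0])

```text
time_s: 23.65
eef_pos: [0.5971, -0.2872, 0.3007]
orientation: [0.533, 0.846, -0.001, 0.001]
force: [-0.5, 0.1, 0.4]
finger_gap: 0.0001
```

Run:
```python
from h import *
st()
a,d=capture('side');crop(a[:,:,::-1].copy(),320,230,420,330,7,'pics/s21.png');cv2.imwrite('pics/s21f.png',a[:,:,::-1])
P=cloud('side',d);P[d==0]=np.nan
b,d2=capture('top');crop(b[:,:,::-1].copy(),310,190,410,290,7,'pics/t21.png');cv2.imwrite('pics/t21f.png',b[:,:,::-1])
Pt=cloud('top',d2);Pt[d2==0]=np.nan
for n,Q in(('side',P),('top',Pt)):
    x,y,z=Q[...,0],Q[...,1],Q[...,2]
    m=(abs(x-.458)<.075)&(abs(y-.005)<.06)&(z>.17)&(z<.24)
    t=Q[m]; print(n,m.sum(),cv2.minAreaRect((t[:,:2]*1000).astype(np.float32)))
    k=t[(abs(t[:,0]-.457)<.045)&(abs(t[:,1]-.005)<.03)]
    A=np.c_[k[:,:2]-[.457,.005],np.ones(len(k))]; print('plane',np.linalg.lstsq(A,k[:,2],rcond=None)[0])
```

```text
t 23.65 p [ 0.5971 -0.2872  0.3007] q [ 5.332e-01  8.460e-01 -6.000e-04  7.000e-04] F [-0.53  0.05  0.39] gap 0.0001 j [-0.25  0.65  1.12  1.42 -0.58  1.43  1.32]
side 2124 ((454.3670349121094, 3.0040740966796875), (137.1653289794922, 110.914794921875), 6.6342363357543945)
plane [ 0.00135777 -0.002266    0.20508599]
top 985 ((478.27655029296875, 8.777633666992188), (90.29765319824219, 103.14512634277344), 6.960646152496338)
plane [-0.01142765  0.00848939  0.20458398]
```

View pics/s21.png

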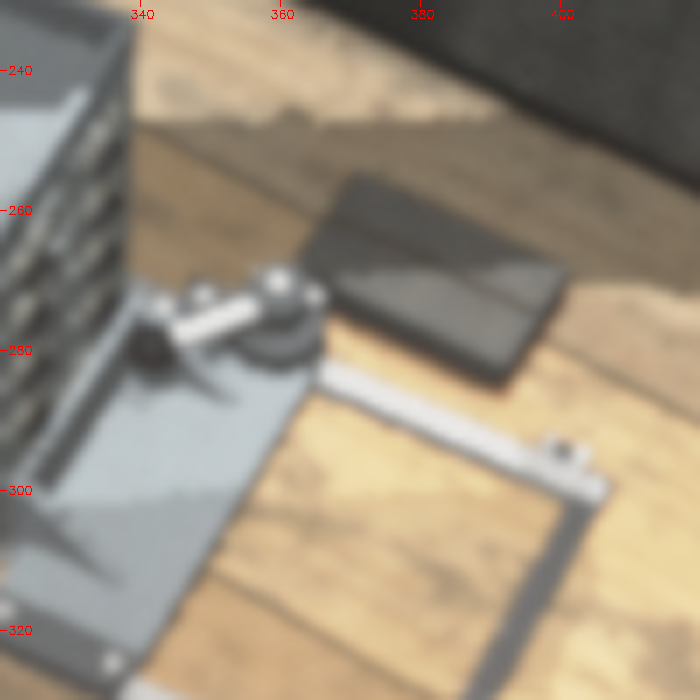

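View pics/t21.png

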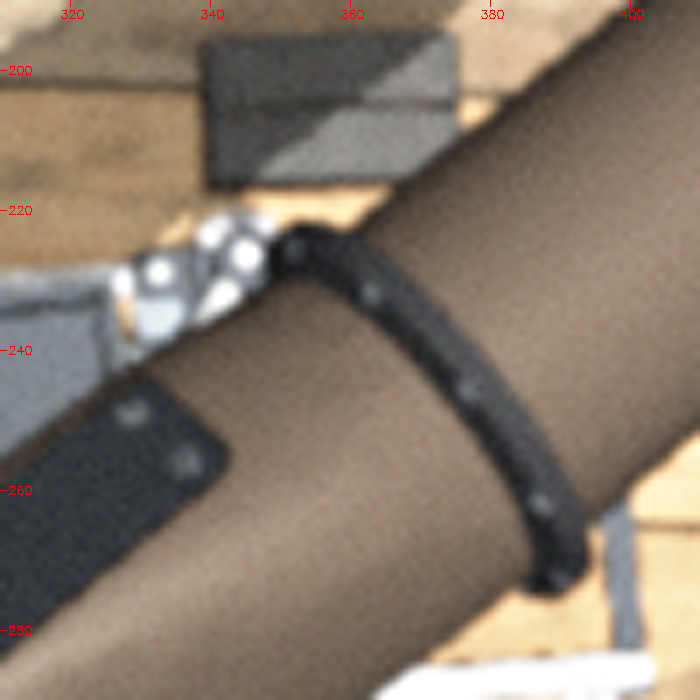

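View pics/s21f.png

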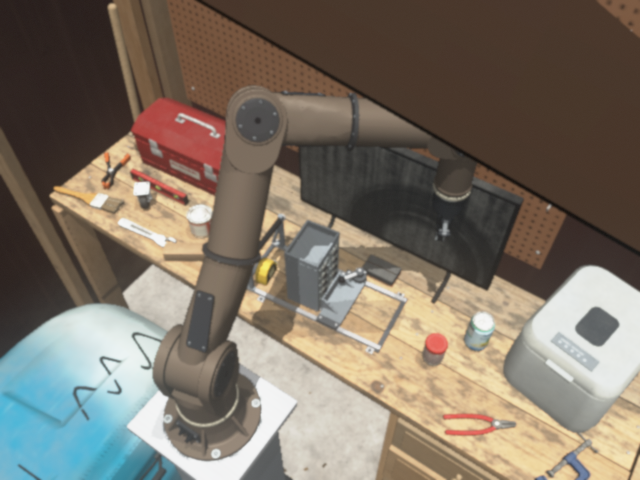

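View pics/t21f.png

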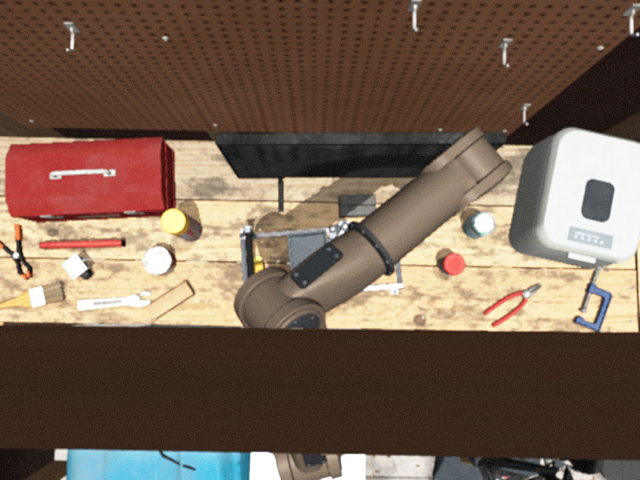

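Run:
```python
from h import *
A=np.array([.5574,-.0894])
for z in (.040,.045,.05,.055,.06):
    p=atz('side',341.5,280,z); q=D([*A,0]); k=D(p); v=k[:2]-q[:2]; print(z,k,'r',np.hypot(*v).round(4),'a',np.radians(133)-np.arctan2(v[1],v[0]))
print(proj('side',[*A,.06]),proj('side',[*A,.05]))
rows([(np.array([.45,-.30,.35]),dockpose(0,0,0,np.radians(70))[1])],-1)
```

```text
0.04 [-0.1274 -0.044   0.04  ] r 0.0588 a 1.3814125959838335
0.045 [-0.1289 -0.0409  0.045 ] r 0.0605 a 1.331161591051677
0.05 [-0.1304 -0.0377  0.05  ] r 0.0624 a 1.2829464022254924
0.055 [-0.1319 -0.0346  0.055 ] r 0.0644 a 1.238439958359473
0.06 [-0.1334 -0.0314  0.06  ] r 0.0666 a 1.196008199218287
[359.88483292 268.94539978] [359.71489545 270.95819703]
-1.0,0.048,-0.14,-0.051,-0.001,-0.002,0.001 ,
```

Call:
step_arm(moves=[-1,0.01,-0.03,-0.02,0,0,0,-1,0.02,-0.07,-0.04,0,0,0,-1,0.02,-0.11,-0.05,0,0,0,-1,0,-0.14,-0.05,0,0,0,-1,-0.04,-0.14,-0.05,0,0,0,-1,-0.08,-0.14,-0.05,0,0,0,-1,-0.08,-0.14,-0.05,0,0,0,-1,-0.08,-0.14,-0.05,0,0,0])

```text
time_s: 24.55
eef_pos: [0.5049, -0.4154, 0.3471]
orientation: [0.532, 0.847, 0.0, -0.003]
force: [0.3, 1.1, -0.4]
finger_gap: -0.0
```

Run:
```python
from h import *
st()
a,d=capture('side');cv2.imwrite('pics/s22f.png',a[:,:,::-1]);crop(a[:,:,::-1].copy(),320,240,390,310,10,'pics/s22.png')
b,d2=capture('top');crop(b[:,:,::-1].copy(),230,180,420,320,4,'pics/t22.png')
```

```text
t 24.55 p [ 0.5049 -0.4154  0.3471] q [ 5.323e-01  8.466e-01  4.000e-04 -2.800e-03] F [ 0.33  1.12 -0.45] gap -0.0 j [-0.    0.6   1.11  1.36 -0.53  1.51  1.52]
```

View pics/t22.png

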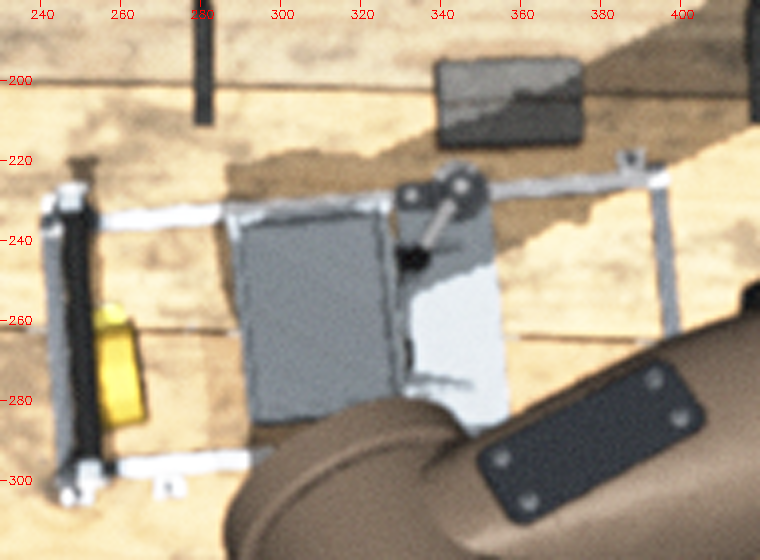

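View pics/s22.png

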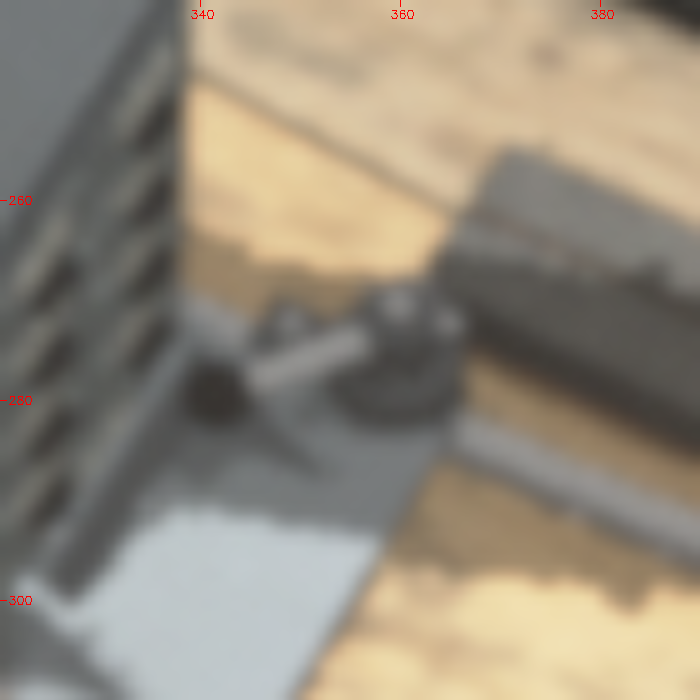

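View pics/s22f.png

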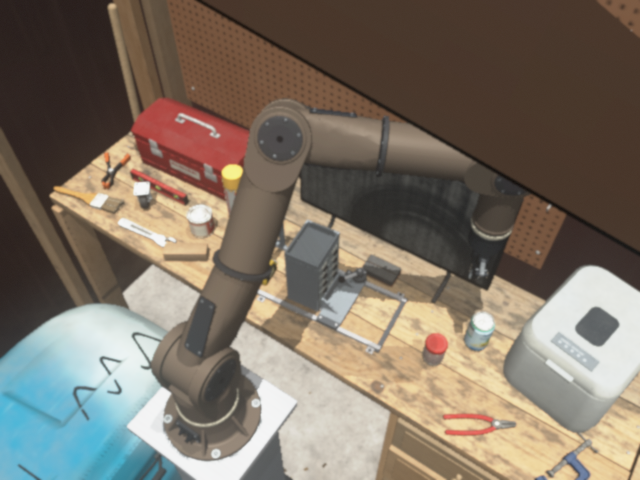

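Run:
```python
from h import *
k,e=tri((341.7,279.5),(333.5,244.7)); a,e2=tri((360,270.5),(345,226.8)); print(D(k),e,D(a),e2)
st()
```

```text
[-0.127  -0.0444  0.0416] 0.0014679924297389335 [-0.1625 -0.0909  0.0532] 0.0011020628276307844
t 24.65 p [ 0.5054 -0.4142  0.3479] q [ 5.316e-01  8.470e-01  8.000e-04 -2.200e-03] F [ 0.07  0.31 -0.33] gap -0.0001 j [-0.01  0.6   1.12  1.36 -0.53  1.51  1.52]
```

Call:
step_arm(moves=[-1,0,0,0,0,0,0,-1,0,0,0,0,0,0,-1,0,0,0,0,0,0,-1,0,0,0,0,0,0,-1,0,0,0,0,0,0])

```text
time_s: 25.15
eef_pos: [0.5054, -0.4141, 0.348]
orientation: [0.532, 0.847, 0.001, -0.002]
force: [0.6, -0.1, -0.1]
finger_gap: 0.0005
```

```bash
python3 -c "
from cell import hand_in
print(hand_in())"
```

```text
the job is handed in; nothing more can be done
None
```

I completed the whole sequence and handed the job in at about 25 s. No verdict is shown, so the results below are my own measurements.

- **Tipping back:** I straddled the cabinet's front rim with loosely open fingers and tipped it back. After I withdrew, it stayed leaning on the rest bar by itself at about 0.59 rad.
- **Carriage:** I pushed the heel plate until it met the stop, where the wrist force rose to about 34 N. The fingers were then where a fully home carriage should put them, within about 1 mm.
- **Letting down:** I guided the cabinet down with the same loose straddle. Afterwards the tray was level within about 0.005 rad. Its floor stood about 5 mm higher than the 200 mm the dimensions give for the cabinet on the bench, as it should on the toe plate. The cabinet was within about 2° of square to the slide.
- **Cam handle:** I pushed the knob over the hump and it sprang ahead of the fingers to about 1.37 rad. Seen in both cameras, the knob and axis dropped about 7 mm.
- **Final state:** The arm was clear, with wrist forces at noise level. In the last pictures the bystanders looked unmoved, but I didn't measure them.

**Disagreements:** The two cameras differed by 3–8 mm in places, so I averaged them and left enough play in the straddle. A last level check from the top camera read a slope of about 0.014 rad, but the arm hid half the tray, so I relied on the side camera (under 0.003 rad).

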